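Nip up the oxygen outlet locknut with the adjustable wrench

TASK

The brass locknut at the foot of the bench oxygen outlet is loose. Slip the open jaws of the adjustable wrench round it, roll the wrench's worm until the jaws fit the nut snugly without play, and only then turn the nut clockwise with the wrench until it comes up firm against its stop, without heaving on it. Leave the wrench sitting on the nut with its jaws still snug, keep the fingers off the nut itself, and leave everything else on the counter where it is.

Things in the scene. Friction and masses are not known exactly. Their poses are not given: they have to be found in the camera images.
- outlet: Bench oxygen outlet, fixed to the white counter: a flat steel disc (140 mm across, 1 mm thick) with an upright brass and chrome stub in its middle, 24 mm across and 60 mm high, and the locknut round its foot. Origin: middle of the disc on the counter, z up.
- nut (a joint): Angle of the brass locknut about the stub, rad. Clockwise seen from above (tightening) makes it grow. 0 is fully home, where it meets a hard stop; it starts loose, at -0.85 to -0.5. It drags at about 0.25 N m all the way and stays where it is left.
- nut_mid (a point): Middle of the locknut, on its axis, 7.5 mm above the counter; turns with the nut. The nut is a brass hexagon 30 mm across flats (34.6 mm across corners), its body from 1.5 to 13.5 mm above the counter. Two of its flats lie parallel to the x axis of this frame.
- wrench: Steel adjustable wrench, 250 mm long, about 0.5 kg, lying flat and loose: head 13.5 mm thick, handle 11 mm thick, 25 mm wide, undersides on the counter. x points out of the open jaws, z up. Origin: underside, in the plane of the fixed jaw's face, level with the jaws' middle. Fixed jaw at y above 0, sliding jaw at y below minus the opening. It is made to be pulled clockwise this way up.
- mouth (a point): Where the middle of a 30 mm nut sits in snug jaws: wrench frame x = 0, y = -15, z = 7.5 mm. The jaw faces run along the wrench's x, from the throat 19 mm behind this point to 16 mm ahead of it; fully in, the nut's middle is up to 2 mm behind this point. The nut goes in with two of its flats along the jaws.
- grip (a point): Point in the handle, mid-thickness, on its centre line, near the centre of mass; take it here or further out, from above, across its 25 mm width. Wrench frame x = -97, y = -55.2, z = 5.5 mm: 105 mm back from mouth in the direction (-0.924, -0.383), 22.5 degrees off the wrench's -x, along which the handle runs on, to 222 mm from mouth.
- worm_top (a point): Top of the worm, the knurled roller in the head (15 mm diameter, 17 mm long, axis along the wrench's y): wrench frame x = -37, y = -28, z = 15.8 mm, 2.3 mm proud of the head. Stroke it with closed fingertips pressed down with 5 to 8 N; it takes some 3 N along its rim. Towards the jaws (wrench +x) closes them. When the jaws meet the nut it goes hard. Forcing gains nothing.
- jaw (a joint): Opening between the jaw faces, m; starts at 0.033 to 0.0348, at most 0.037. Moved only by the worm, 3.5 mm a full turn: an 18 mm stroke without slip gives up to 1.3 mm. The worm holds the jaw where it is left, against up to about 40 N on the jaw; pulling much harder on the handle than the nut's drag needs forces the jaws open again.
- spanner: Steel open-end spanner, 190 mm, lying loose; not needed. Origin: underside.
- screwdriver: Screwdriver with red handle, 200 mm, lying loose; not needed. Origin: underside.
- spare_nut: Spare small brass hexagon nut, 24 mm across flats, 12 mm high, loose; not needed. Origin: centre of underside.
- tape: Roll of white tape, 80 mm across, 25 mm high, loose; not needed. Origin: centre of underside.
- spray: White leak-test bottle with blue cap, 52 mm across, 150 mm high, loose; not needed. Origin: centre of underside.
- jar: Clear jar with red cap, 60 mm across, 70 mm high, loose; not needed. Origin: centre of underside.
- bin: Blue two-part bin, 100 by 150 mm, 45 mm high, loose; not needed. Origin: centre of underside.
Mind the look-alikes: they are no part of the job. What is shaped like the outlet but red or turquoise is not meant.

How it is judged:
By the outcome, as a careful person would: the job done as asked, in the order asked, and still so for the second after the job is handed in, with the robot touching nothing.
It also fails if it takes over 72 s, if anything falls off the work surface, if the arm or the gripper's body presses on something with over 40 N, if the wrist force passes 120 N, or if a joint passes its speed limit or range.

ROBOT

A 6-joint arm with a two-finger parallel gripper is mounted at the origin on the work surface. World frame = base frame: x ahead of the robot, y to its left, z up, the work surface at z = 0. Lengths are in mm, angles in rad, forces in N, time in s.
With the tool pointing down it reaches from about 325 to 900 mm from the base axis. Payload 6.1 kg.
Tool frame: the origin (TCP) lies at the very end of the fingers, on their centre line; the grasp point (between the pads) lies 19 mm behind it; z points along the fingers, y is the line along which they close (so a half turn about z gives the same grasp; the last joint's range is limited). The gripper opens to 87 mm and grips with 3 to 60 N. Pads are 19 mm wide; open, the fingers measure 117 mm over their backs; the gripper's body (75 mm by 190 mm) begins 51 mm behind the grasp point.
Start: joints at [-1.43, 0.22, 1.526, -0, 1.395, -0.126], TCP at [164.772, -602.881, 222.538] pointing down, gripper open.
Joint ranges: [-2.98, 2.98], [-0.91, 2.08], [0.09, 2.57], [-1.24, 4.39], [0.2, 2.65], [-2.68, 2.68]. Speed limits (rad/s): [2.57, 2.57, 3.01, 3.14, 3.14, 3.14].

INTERFACE

Orientations are given as a unit quaternion [x, y, z, w].
In Python, from rig import robot gives the robot as it stands.
- The arm moves only by the shell command python3 -m inch 'ROWS' [FORCE]. ROWS is a JSON list of rows, 1 to 5 of them, each of 7 numbers: a rotation vector rx, ry, rz in rad, then dx, dy, dz in mm, then the finger opening in mm; each row is the pose to reach, as a shift and turn from the pose commanded when the command began, along the tool's axes at that moment; what a row does not reach only later rows make up. A row lasts 1/12 s, in which the tool goes at most 41.7 mm and 0.125 rad, less where a joint would pass 70% of its speed; a pose out of reach is approached as far as the arm can. The fingers move at their own pace and stop on an object; FORCE is the grip in N (left out, the last holds). Time passes only in rows, so rows that do not move let the fingers close. It prints the time, the measured TCP pose, the force, the opening and the grip force at its end.
- robot.sense(): the state, without advancing time (a new reading comes with each control period).
- robot.read_camera(name): name is "side" or "top" or "wrist"; returns the picture (480x640x3 uint8, blue, green, red); there is no depth.
- robot.get_calibration(name): a dict with "camera_matrix" (3x3 intrinsics, pixels), "world_from_camera" (4x4, takes a point from camera to world coordinates); the wrist camera has in their place "T_tool_cam" (4x4, takes a point from camera to tool coordinates, whose origin is the TCP and whose axes are the flange's). Camera axes: x right, y down, z forward; pixel columns grow to the right and rows downward; lengths in mm; the calibration is good to about 2 mm. A picture is of the moment at which its call begins: read the wrist's pose just before it. get_calibration takes no time and is no camera call.
- robot.close_job(): hands the job in; it is judged then, once.
The state is a dict: "time": time; "q": joint angles; "dq": joint speeds; "joint_efforts": joint torques, N m; "tool_pos": TCP position; "tcp_rot": TCP orientation; "wrist_force": force on the tool from outside, world axes, zero at the start; "torque": the same for the moment, N m; "gripper_width": finger opening in mm; "gripper_force": force on a finger pad.
Only numpy, scipy, OpenCV 4.12 (cv2) and the standard library are available. Lean on these libraries where they do the work, as an engineer would, in place of code of your own. Each camera call takes 0.05 s, during which the arm holds its last target. There are 200 camera calls.

## Working session

There is one attempt and no reset: what is moved stays moved. The work goes in short steps, Python scripts to look and compute and a shell command to move; the robot and the scene stay as the last step left them, time stands still between calls to the robot, and variables do not carry over. Pictures are saved under pics/ and viewed, at most 10 in all, crops included, and the job is handed in when it is done.

```bash
ls; mkdir -p pics; python3 - <<'E'
from rig import robot
import cv2,numpy as np
s=robot.sense();print(s)
for n in("side","top","wrist"):
    im=robot.read_camera(n);cv2.imwrite(f"pics/{n}0.png",im)
    print(n,robot.get_calibration(n))
E
```

```text
pics
{'time': 0.0, 'q': array([-1.43009822e+00,  2.21241931e-01,  1.52763862e+00,  2.91457939e-05,
        1.39468453e+00, -1.26113867e-01]), 'dq': array([ 6.13620291e-05, -1.27367285e-05,  3.94427036e-04, -6.55541720e-04,
        4.80860844e-04,  4.18345440e-04]), 'joint_efforts': array([-2.31393307e-03, -4.94615507e+01, -3.87378144e+01,  6.98253047e-02,
        5.71737299e-02, -1.78972637e-04]), 'tool_pos': array([ 164.69446526, -602.25739085,  221.41290406]), 'tcp_rot': array([ 9.91114470e-01,  1.33008022e-01,  7.15305940e-06, -9.86291869e-04]), 'wrist_force': array([-0.30135906,  0.48776908, -0.3979348 ]), 'torque': array([-0.0115912 , -0.01048244, -0.01165043]), 'gripper_force': 0.0, 'gripper_width': 86.91034564299028}
side {'camera_matrix': array([[548.84226521,   0.        , 321.50269787],
       [  0.        , 548.84226521, 236.74987431],
       [  0.        ,   0.        ,   1.        ]]), 'world_from_camera': array([[-8.35592277e-01, -3.66886683e-01,  4.08876152e-01,
         3.62022259e+01],
       [-5.49346164e-01,  5.60873299e-01, -6.19386741e-01,
         7.11376217e+02
[... 549 characters left out ...]
 [ 2.84522021e-03, -1.99250312e-01, -9.79944497e-01,
         1.52129804e+03],
       [ 0.00000000e+00,  0.00000000e+00,  0.00000000e+00,
         1.00000000e+00]])}
wrist {'camera_matrix': array([[344.41540288,   0.        , 317.88880822],
       [  0.        , 344.41540288, 239.97751107],
       [  0.        ,   0.        ,   1.        ]]), 'T_tool_cam': array([[ 4.89070608e-04, -9.54157966e-01, -2.99303084e-01,
         8.32667532e+01],
       [ 9.99999804e-01,  5.83432550e-04, -2.25912481e-04,
         1.33038082e+00],
       [ 3.90179355e-04, -2.99302915e-01,  9.54158065e-01,
        -1.61730997e+02],
       [ 0.00000000e+00,  0.00000000e+00,  0.00000000e+00,
         1.00000000e+00]])}
```

View pics/top0.png

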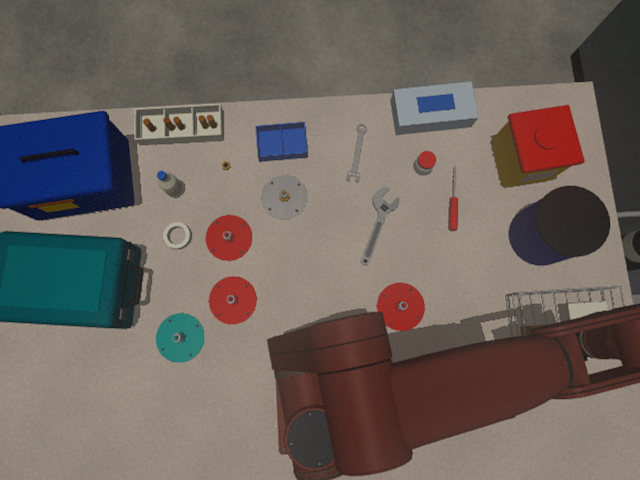

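View pics/side0.png

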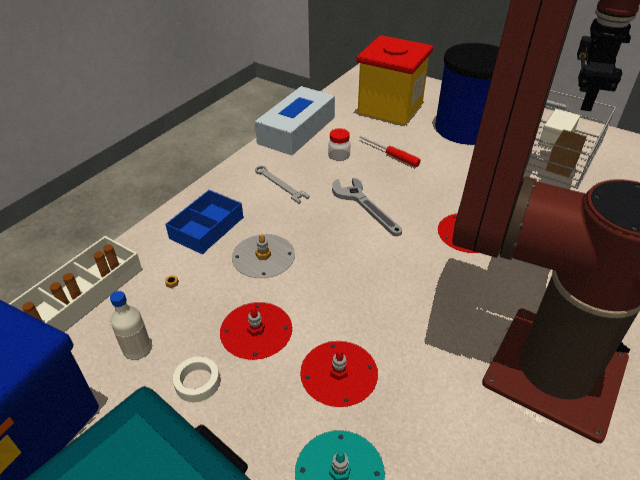

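The top view shows the grey outlet at about (284,197), with the wrench head at (384,203) and handle end at (366,262). The side view shows the outlet at (263,255), the wrench head at (348,190) and handle end at (397,230).

```bash
cat > h.py <<'E'
from rig import robot
import cv2,numpy as np
from scipy.spatial.transform import Rotation as R
def cam(n,s=None):
    c=robot.get_calibration(n);K=c["camera_matrix"]
    if n!="wrist":return K,c["world_from_camera"]
    s=s or robot.sense();T=np.eye(4);T[:3,:3]=R.from_quat(s["tcp_rot"]).as_matrix();T[:3,3]=s["tool_pos"]
    return K,T@c["T_tool_cam"]
def ray(KT,uv):
    K,T=KT;d=T[:3,:3]@np.linalg.solve(K,[uv[0],uv[1],1.]);return T[:3,3],d/np.linalg.norm(d)
def plane(KT,uv,z):
    o,d=ray(KT,uv);return o+d*(z-o[2])/d[2]
def tri(rs):
    A=0;b=0
    for o,d in rs:
        P=np.eye(3)-np.outer(d,d);A=A+P;b=b+P@o
    return np.linalg.solve(A,b)
def proj(KT,p):
    K,T=KT;q=K@(T[:3,:3].T@(np.asarray(p)-T[:3,3]));return q[:2]/q[2]
def totool(v,s=None):
    s=s or robot.sense();return R.from_quat(s["tcp_rot"]).inv().apply(v)
def snap(name):
    s=robot.sense();im=robot.read_camera("wrist");cv2.imwrite(f"pics/{name}.png",im);np.save(f"pics/{name}.npy",np.r_[s["tool_pos"],s["tcp_rot"]]);return im,s
def load(name):
    v=np.load(f"pics/{name}.npy");s={"tool_pos":v[:3],"tcp_rot":v[3:]};return cv2.imread(f"pics/{name}.png"),s,cam("wrist",s)
E
python3 - <<'E'
from h import *
t=cam("top");s=cam("side")
for n,a,b in(("outlet",(284,197),(263,255)),("wrhead",(384,203),(348,190)),("wrend",(366,262),(397,230))):
    print(n,plane(t,a,8).round(),plane(s,b,8).round(),tri([ray(t,a),ray(s,b)]).round())
E
```

```text
outlet [625.  51.   8.] [623.  57.   8.] [627.  51.   1.]
wrhead [ 588. -249.    8.] [ 588. -247.    8.] [ 589. -249.    6.]
wrend [ 413. -180.    8.] [ 415. -179.    8.] [ 414. -180.    7.]
```

```bash
A='[[0,0,0,33,-24,-5,60],[0,0,0,66,-48,-10,60],[0,0,0,98,-73,-15,60],[0,0,0,131,-97,-20,60],[0,0,0,131,-97,-20,60]]'
python3 -m inch '[[0,0,0,33,-24,-5,60],[0,0,0,66,-48,-10,60],[0,0,0,98,-73,-15,60],[0,0,0,131,-97,-20,60]]'
python3 -m inch '[[0,0,0,33,-24,-5,60],[0,0,0,66,-48,-10,60],[0,0,0,98,-73,-15,60],[0,0,0,131,-97,-20,60]]'
python3 -m inch '[[0,0,0,33,-24,-5,60],[0,0,0,66,-48,-10,60],[0,0,0,98,-73,-15,60],[0,0,0,131,-97,-20,60]]'
python3 -m inch '[[0,0,0.12,33,-24,-5,60],[0,0,0.24,66,-48,-10,60],[0,0,0.36,98,-73,-15,60],[0,0,0.48,131,-97,-20,60],[0,0,0.6,131,-97,-20,60]]'
python3 -m inch '[[0,0,0.04,0,0,0,60],[0,0,0.04,0,0,0,60]]'
python3 - <<'E'
from h import *
im,s=snap("w1");print(s["tool_pos"],s["tcp_rot"],s["q"])
E
```

```text
time: 0.48
tool_pos: [266.0, -473.1, 242.1]
tcp_rot: [0.991, 0.132, -0.0, -0.001]
wrist_force: [1.1, -0.2, 0.9]
gripper_width: 68.2
gripper_force: 0.0
time: 0.82
tool_pos: [367.0, -344.8, 262.6]
tcp_rot: [0.991, 0.133, -0.0, -0.0]
wrist_force: [0.7, -0.5, -1.0]
gripper_width: 60.4
gripper_force: 0.0
time: 1.15
tool_pos: [467.8, -216.6, 282.7]
tcp_rot: [0.991, 0.133, -0.0, 0.0]
wrist_force: [0.3, -0.4, -0.3]
gripper_width: 60.3
gripper_force: 0.0
time: 1.57
tool_pos: [570.3, -86.1, 303.0]
tcp_rot: [0.988, -0.157, 0.001, -0.001]
wrist_force: [-0.9, 0.6, 0.3]
gripper_width: 60.2
gripper_force: 0.0
time: 1.73
tool_pos: [568.3, -89.2, 302.1]
tcp_rot: [0.984, -0.176, -0.0, -0.0]
wrist_force: [0.1, -0.9, 0.2]
gripper_width: 59.9
gripper_force: 0.0
[568.28346922 -89.20699851 302.07946257] [ 9.84429460e-01 -1.75779604e-01 -4.09323648e-04 -3.05404769e-05] [-2.92751867e-01  6.16734960e-02  1.55447340e+00 -3.41581153e-05
  1.52626597e+00  1.63144132e+00]
```

View pics/w1.png

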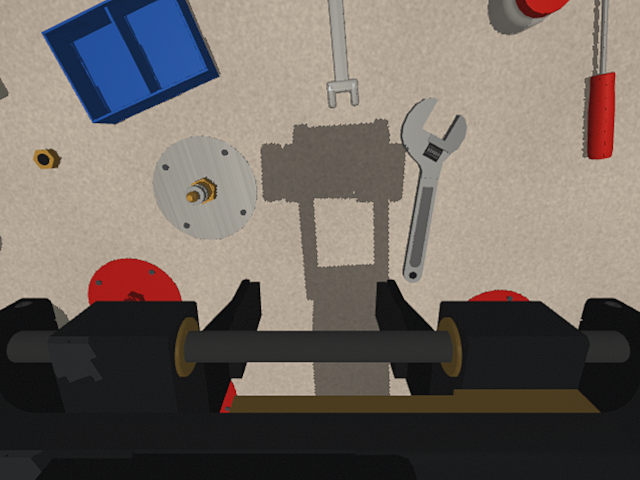

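The wrist view shows the outlet nut at (207,190). The wrench head is at (432,125), its worm at (431,152) and its handle hole at (412,276). Its jaws open to the upper right, and the wide fixed jaw is on the left. Next I'll take a vertical close-up of the nut.

```bash

python3 -m inch '[[0,0,0,-11,-22,27,60],[0,0,0,-22,-43,54,60],[0,0,0,-33,-64,81,60],[0,0,0,-44,-85,107,60]]'
python3 -m inch '[[0,0,0,-11,-22,27,60],[0,0,0,-22,-43,54,60],[0,0,0,-34,-66,83,60],[0,0,0,-34,-66,83,60],[0,0,0,-34,-66,83,60]]'
python3 - <<'E'
from h import *
im,s=snap("w2");print(s["tool_pos"],s["tcp_rot"])
c=im[20:260,170:470];cv2.imwrite("pics/w2c.png",cv2.resize(c,None,fx=2.5,fy=2.5,interpolation=cv2.INTER_CUBIC))
E
```

```text
time: 2.12
tool_pos: [555.4, 4.6, 194.2]
tcp_rot: [0.984, -0.176, -0.0, 0.0]
wrist_force: [-0.5, 0.3, -0.4]
gripper_width: 60.0
gripper_force: 0.0
time: 2.53
tool_pos: [544.9, 78.5, 110.3]
tcp_rot: [0.985, -0.175, -0.002, 0.001]
wrist_force: [-0.2, -0.9, 0.6]
gripper_width: 60.1
gripper_force: 0.0
[544.920807    78.49639846 110.32827162] [ 9.84596845e-01 -1.74822603e-01 -2.41073446e-03  5.46743262e-04]
```

View pics/w2c.png

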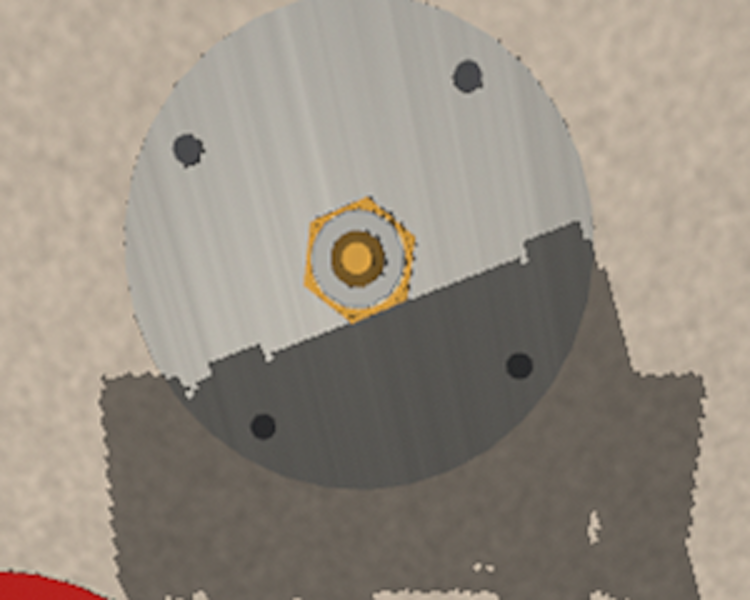

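The close-up is nearly vertical: the brass hexagon is at crop (360,260), full-frame (314,124), with corners at crop (370,200), (412,242), (408,298), (353,320), (307,283) and (315,218). I'll measure it by mask and hull, then go over the wrench.

```bash
cat > nut.py <<'E'
from h import *
im,s,kt=load("w2")
hsv=cv2.cvtColor(im,cv2.COLOR_BGR2HSV)
m=cv2.inRange(hsv,(12,110,90),(32,255,255));m[:95]=0;m[160:]=0;m[:,:285]=0;m[:,345:]=0
pts=cv2.findNonZero(m);h=cv2.convexHull(pts)[:,0]
# pixel edges: include half pixel corners
for z in(13.5,):
    P=np.array([plane(kt,(u+a,v+b),z)[:2] for u,v in h for a in(-.4,.4) for b in(-.4,.4)])
    A=np.radians(np.arange(0,60,.5));best=[]
    for a in A:
        w=[np.ptp(P@[np.cos(a+k*np.pi/3),np.sin(a+k*np.pi/3)]) for k in range(3)]
        best.append(sum(w)/3)
    i=np.argmin(best);print("normal angle deg mod60",np.degrees(A[i]),"AF",best[i],min(best),max(best))
    a=A[i];N=[np.array([np.cos(a+k*np.pi/3),np.sin(a+k*np.pi/3)]) for k in range(3)]
    mid=[(np.max(P@n)+np.min(P@n))/2 for n in N]
    print("widths",[np.ptp(P@n) for n in N],"centre",np.linalg.lstsq(np.array(N),mid,rcond=None)[0])
# stub tip & disc bolts
def blob(im,kt,roi,f):
    pass
u0=170;v0=20
b=[(187,149),(468,76),(519,365),(263,427)]
B=np.array([plane(kt,(u0+x/2.5,v0+y/2.5),1) for x,y in b]);print("bolts",B.round(1),B.mean(0))
e=B[0]-B[2];f=B[1]-B[3];print(np.degrees(np.arctan2(e[1],e[0])),np.degrees(np.arctan2(f[1],f[0])))
im1,s1,k1=load("w1")
b1=[(165,167),(225,152),(243,212),(186,225)]
for p,q in zip(b,b1):print("tri",tri([ray(kt,(u0+p[0]/2.5,v0+p[1]/2.5)),ray(k1,q)]).round(1))
E
python3 nut.py
python3 - <<'E'
from h import *
s=robot.sense();im,s1,k=load("w1");print("worm,hole",plane(k,(431,152),15.8),plane(k,(412,276),11))
X=R.from_quat(s["tcp_rot"]).as_matrix()[:,0]
c=np.array([545,-235,0]);print("delta tool",totool(c-83*X-s["tool_pos"]+[0,0,150]))
E
```

```text
normal angle deg mod60 2.0 AF 30.760026758940985 30.760026758940985 34.42280068905692
widths [np.float64(30.803565571195236), np.float64(30.618211184877566), np.float64(30.858303520750155)] centre [628.92490005  50.14846599]
bolts [[674.6  85.9   1. ]
 [664.7   4.3   1. ]
 [583.5  14.3   1. ]
 [592.9  95.8   1. ]] [628.91450543  50.10316748   1.        ]
38.16310081572857 -51.88437620785601
tri [674.6  85.9   1.8]
tri [ 6.649e+02  4.100e+00 -2.000e-01]
tri [583.5  14.3   1. ]
tri [593.6  95.6   2.6]
worm,hole [ 574.53009331 -244.07352275   15.8       ] [ 416.39449147 -176.64444486   11.        ]
delta tool [ 23.29854233 294.06802155 -37.49593013]
```

```bash

python3 -m inch '[[0,0,0,3,37,-5,60],[0,0,0,6,74,-10,60],[0,0,0,9,111,-15,60],[0,0,0,12,148,-20,60]]'
python3 -m inch '[[0,0,0,3,37,-5,60],[0,0,0,6,74,-9,60],[0,0,0,9,111,-13,60],[0,0,0,12,146,-17,60],[0,0,0,12,146,-17,60]]'
python3 - <<'E'
from h import *
im,s=snap("w3");print(s["tool_pos"],s["tcp_rot"])
c=im[40:290,200:440];cv2.imwrite("pics/w3c.png",cv2.resize(c,None,fx=2.4,fy=2.4,interpolation=cv2.INTER_CUBIC))
E
```

```text
time: 2.92
tool_pos: [507.9, -68.0, 135.2]
tcp_rot: [0.984, -0.176, 0.002, 0.0]
wrist_force: [-0.1, 0.1, 0.3]
gripper_width: 60.1
gripper_force: 0.0
time: 3.33
tool_pos: [467.4, -214.1, 153.4]
tcp_rot: [0.984, -0.179, 0.003, 0.003]
wrist_force: [1.1, 0.1, 0.8]
gripper_width: 60.0
gripper_force: 0.0
[ 467.36083793 -214.06880272  153.37813896] [ 0.98378247 -0.17932068  0.00288998  0.0027909 ]
```

View pics/w3c.png

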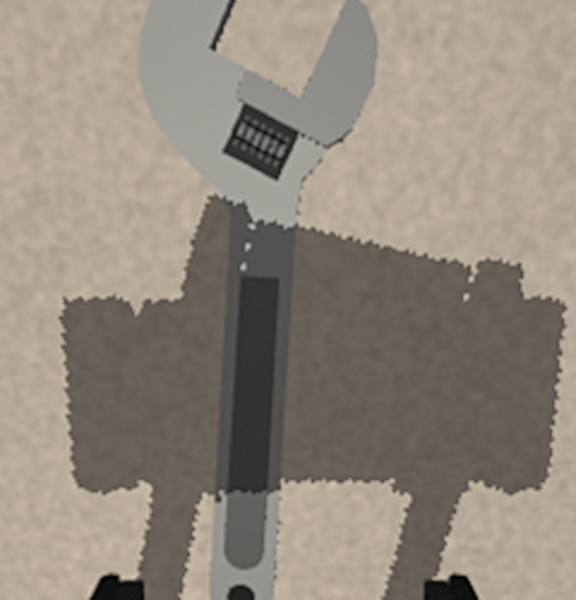

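The crop covers rows 40–290 and columns 200–440 at 2.4×. The fixed-jaw face runs from (213,48) to (235,0), the sliding face starts at (302,97) and the throat runs from (213,48) to (302,97). The worm is centred at (262,141), and the handle edges run from (230,232)/(295,230) to (212,560)/(276,560).

```bash
python3 - <<'E'
from h import *
im,s,k=load("w3")
f=lambda x,y,z:plane(k,(200+(x+.5)/2.4-.5,40+(y+.5)/2.4-.5),z)
a,b=f(213,48,13.5),f(235,0,13.5);t2=f(302,97,13.5)
d=b-a;print("fixed face dir",np.degrees(np.arctan2(d[1],d[0])))
t=t2-a;print("throat len (=opening)",np.linalg.norm(t),"dir",np.degrees(np.arctan2(t[1],t[0])))
h1,h2=f(262.5,231,11),f(244,560,11);hd=h2-h1;ph=np.degrees(np.arctan2(hd[1],hd[0]));print("handle dir",ph,"-> wrench yaw",ph-202.5)
print("handle width",np.linalg.norm(f(230,232,11)-f(295,230,11)),np.linalg.norm(f(212,560,11)-f(276,560,11)))
w=f(262,141,14.5);hole=f(240,594,11);print("worm",w,"hole",hole)
# height of worm and hole by two views
im1,s1,k1=load("w1")
g=lambda x,y:(200+(x+.5)/2.4-.5,40+(y+.5)/2.4-.5)
print("tri",tri([ray(k1,(431.5,152)),ray(k,g(262,141))]),tri([ray(k1,(412,275.5)),ray(k,g(240,594))]))
t3=cam("top");sd=cam("side")
for yaw in(ph-202.5,):
    Rz=R.from_euler("z",yaw,degrees=True)
    o=w[:2]-Rz.apply([-37,-28,0])[:2]
    P=lambda p:np.r_[o,0]+Rz.apply(p)
    print("origin",o,"grip",P([-97,-55.2,5.5]),"fixed corner pred",P([-19,0,13.5]),"meas",a,"mouth",P([0,-15,7.5]))
E
```

```text
fixed face dir -48.706692998658696
throat len (=opening) 32.91055498879311 dir -137.28985714499046
handle dir 155.57683216518228 -> wrench yaw -46.92316783481772
handle width 22.94616076336638 25.41675608196523
worm [ 573.1239475  -247.41791581   14.5       ] hole [ 418.55443742 -178.28693801   11.        ]
tri [ 573.38892575 -247.17210766    7.99520346] [ 416.45689295 -177.37220784    7.94198783]
origin [ 618.84642907 -255.32074314] grip [ 512.27731186 -222.16862015    5.5       ] fixed corner pred [ 605.86983808 -241.4424116    13.5       ] meas [ 605.45187983 -242.55721063   13.5       ] mouth [ 607.88985153 -265.56542024    7.5       ]
```

```bash

python3 -m inch '[[0,0,0.02,12,-2,35,60],[0,0,0.04,25,-4,70,60],[0,0,0.067,38,-7,100,60],[0,0,0.067,45,-8.3,110,60],[0,0,0.067,45,-8.3,110,60]]'
python3 -m inch '[[0,0,0,0,0,0,60]]'
python3 - <<'E'
from h import *
s=robot.sense();print(s["tool_pos"],s["tcp_rot"],totool(np.array([512.3,-222.2,3])-s["tool_pos"],s),np.degrees(2*np.arctan2(s["tcp_rot"][1],s["tcp_rot"][0])))
E
```

```text
time: 3.8
tool_pos: [512.1, -213.0, 37.2]
tcp_rot: [0.978, -0.209, -0.002, -0.001]
wrist_force: [-0.5, 1.3, 0.1]
gripper_width: 60.1
gripper_force: 0.0
time: 3.88
tool_pos: [513.0, -213.8, 40.0]
tcp_rot: [0.978, -0.209, -0.0, -0.0]
wrist_force: [-0.1, 0.4, 0.5]
gripper_width: 60.0
gripper_force: 0.0
[ 513.01484686 -213.7531386    39.99835993] [ 9.77958537e-01 -2.08799175e-01 -6.56087628e-05 -2.56359146e-05] [ 2.80227395  8.0031247  36.99778868] -24.103980310168478
```

```bash

python3 - <<'E'
from h import *
im,s=snap("w4");print(s["tool_pos"],s["dq"].round(3))
k=cam("wrist",s)
c=im[0:300,160:480];cv2.imwrite("pics/w4c.png",cv2.resize(c,None,fx=2,fy=2,interpolation=cv2.INTER_CUBIC))
for p in([573.1,-247.4,14.5],[605.5,-242,13.5],[512.3,-222.2,11]):
    u=proj(k,p);print(u,(u-[160,0]+.5)*2-.5)
E
```

```text
[ 513.01484686 -213.7531386    39.99835993] [-0.001 -0.04  -0.005 -0.001  0.003 -0.   ]
[328.17350311 162.23193826] [336.84700622 324.96387651]
[293.08618252 107.32548845] [266.67236505 215.15097691]
[330.02971512 273.94364532] [340.55943023 548.38729063]
```

View pics/w4c.png

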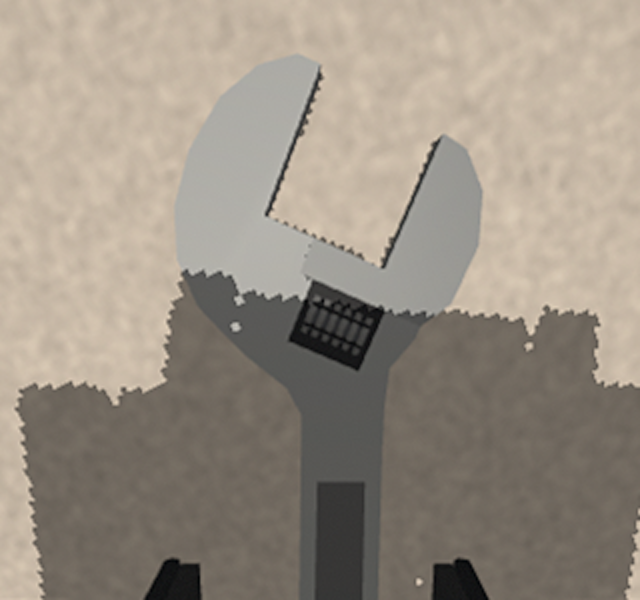

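The predicted points match this settled view: worm at crop (337,325) and throat corner at (267,215). The handle is centred at x≈341 and runs straight along the image columns. Next I grasp it and lift.

```bash

python3 -m inch '[[0,0,0,2.8,8,15,60],[0,0,0,2.8,8,30,60],[0,0,0,2.8,8,37,60],[0,0,0,2.8,8,37,60]]' 40
python3 -m inch '[[0,0,0,0,0,0,20],[0,0,0,0,0,0,20],[0,0,0,0,0,0,20],[0,0,0,0,0,0,20],[0,0,0,0,0,0,20]]' 40
python3 -m inch '[[0,0,0,0,0,-10,20],[0,0,0,0,0,-25,20],[0,0,0,0,0,-40,20],[0,0,0,0,0,-40,20],[0,0,0,0,0,-40,20]]'
python3 - <<'E'
from h import *
im,s=snap("w5");print(s["tool_pos"],s["tcp_rot"],s["q"])
E
```

```text
time: 4.27
tool_pos: [511.5, -221.9, 2.6]
tcp_rot: [0.978, -0.209, -0.0, -0.0]
wrist_force: [-0.1, -0.2, 0.1]
gripper_width: 59.9
gripper_force: 0.0
time: 4.68
tool_pos: [512.5, -222.3, 3.2]
tcp_rot: [0.978, -0.209, 0.0, 0.0]
wrist_force: [0.2, -0.2, 0.2]
gripper_width: 34.5
gripper_force: 0.0
time: 5.1
tool_pos: [513.1, -222.7, 44.0]
tcp_rot: [0.978, -0.209, 0.001, 0.0]
wrist_force: [0.1, -0.4, -0.6]
gripper_width: 20.4
gripper_force: 0.0
[ 513.10547005 -222.74878498   43.99711474] [ 9.77896863e-01 -2.09082464e-01  1.41499815e-03  4.96857409e-04] [-5.50555066e-01  2.62091590e-01  1.83846858e+00  7.76949893e-06
  1.03803310e+00  1.44151099e+00]
```

The fingers close slowly (about 60 mm/s), so the lift came before they closed on the handle. I'll reopen, check the wrench and retry.

```bash

python3 -m inch '[[0,0,0,0,0,0,40],[0,0,0,0,0,0,40],[0,0,0,0,0,0,40],[0,0,0,0,0,0,40]]' 40
python3 - <<'E'
from h import *
im,s=snap("w6");print(s["tool_pos"],s["gripper_width"])
a=cv2.imread("pics/w4.png")
k4=load("w4")[2];k=cam("wrist",s)
def worm(im,p):
    g=im.max(2);m=((g<50)*255).astype("uint8");y,x=int(p[1]),int(p[0]);m2=np.zeros_like(m);m2[y-25:y+25,x-28:x+28]=m[y-25:y+25,x-28:x+28]
    m2=cv2.morphologyEx(m2,cv2.MORPH_CLOSE,np.ones((7,7)))
    c=max(cv2.findContours(m2,0,2)[0],key=cv2.contourArea);r=cv2.minAreaRect(c);return r
for i,kk in((a,k4),(im,k)):
    r=worm(i,proj(kk,[573.1,-247.4,14.5]));print(r,plane(kk,r[0],13.5))
E
```

```text
time: 5.48
tool_pos: [511.6, -221.8, 41.8]
tcp_rot: [0.978, -0.209, -0.001, -0.0]
wrist_force: [0.3, -0.2, 0.7]
gripper_width: 36.7
gripper_force: 0.0
[ 511.60180456 -221.83905202   41.80567505] 36.69672971197618
((327.64654541015625, 162.49139404296875), (38.604095458984375, 32.43268966674805), 23.198591232299805) [ 573.00455758 -247.0802919    13.5       ]
((312.67242431640625, 165.4310302734375), (38.07886505126953, 32.563995361328125), 23.198591232299805) [ 573.27571779 -247.14487946   13.5       ]
```

```bash

python3 -m inch '[[0,0,0,0,0,10,40],[0,0,0,0,0,25,40],[0,0,0,0,0,38.5,40],[0,0,0,0,0,38.5,40],[0,0,0,0,0,38.5,22]]' 40
python3 -m inch '[[0,0,0,0,0,0,20],[0,0,0,0,0,0,20],[0,0,0,0,0,0,20],[0,0,0,0,0,0,20],[0,0,0,0,0,0,20]]' 40
python3 -m inch '[[0,0,0,0,0,0,20],[0,0,0,0,0,0,20],[0,0,0,0,0,0,20]]'
```

```text
time: 5.95
tool_pos: [511.3, -221.7, 3.0]
tcp_rot: [0.978, -0.209, -0.001, -0.0]
wrist_force: [-0.7, 0.1, 0.9]
gripper_width: 37.7
gripper_force: 0.0
time: 6.37
tool_pos: [512.4, -222.1, 4.6]
tcp_rot: [0.978, -0.209, 0.0, 0.0]
wrist_force: [-0.5, 1.0, 1.6]
gripper_width: 24.6
gripper_force: 40.0
time: 6.62
tool_pos: [512.4, -222.2, 4.5]
tcp_rot: [0.978, -0.209, 0.0, 0.0]
wrist_force: [-0.0, 0.9, 4.3]
gripper_width: 24.1
gripper_force: 40.0
```

```bash

python3 -m inch '[[0,0,0,0,0,-8,20],[0,0,0,0,0,-20,20],[0,0,0,0,0,-32,20],[0,0,0,0,0,-40,20],[0,0,0,0,0,-40,20]]'
python3 -m inch '[[0,0,0,0,0,0,20]]'
python3 - <<'E'
from h import *
im,s=snap("w7");print(s["tool_pos"],s["gripper_width"])
c=im[0:300,160:480];cv2.imwrite("pics/w7c.png",cv2.resize(c,None,fx=2,fy=2,interpolation=cv2.INTER_CUBIC))
E
```

```text
time: 7.03
tool_pos: [513.7, -223.3, 46.9]
tcp_rot: [0.978, -0.209, 0.002, 0.001]
wrist_force: [0.8, 0.3, -5.0]
gripper_width: 24.3
gripper_force: 40.0
time: 7.12
tool_pos: [512.7, -222.6, 45.2]
tcp_rot: [0.978, -0.209, 0.001, 0.0]
wrist_force: [-0.5, -0.7, -5.4]
gripper_width: 24.5
gripper_force: 40.0
[ 512.69601621 -222.58288724   45.15047701] 24.54964688059242
```

View pics/w7c.png

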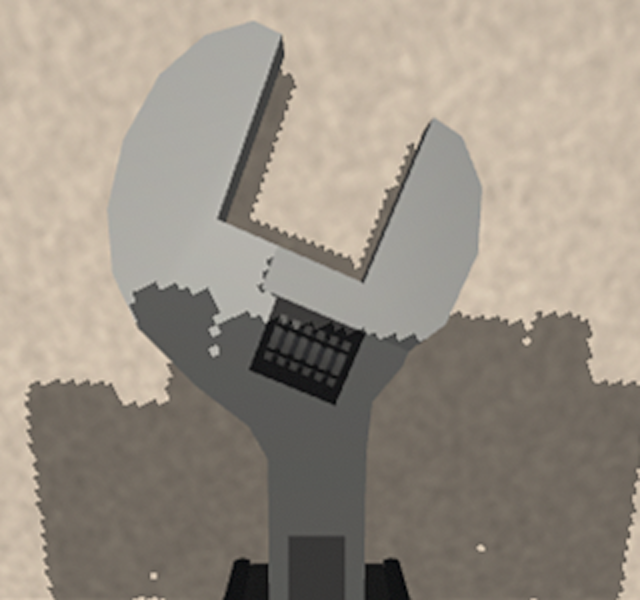

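```bash
cat > grip.py <<'E'
from h import *
def intool(name,pts,z,off=(160,0),f=2.):
    c=robot.get_calibration("wrist");kt=(c["camera_matrix"],c["T_tool_cam"])
    return [plane(kt,(off[0]+(x+.5)/f-.5,off[1]+(y+.5)/f-.5),z) for x,y in pts]
E
python3 - <<'E'
from grip import *
for z in(-9,-12,-15):
    A,B,C,D,W,H1,H2=intool("w7",[(218,218),(282,38),(362,280),(432,120),(307,360),(269,465),(366,465)],z)
    an=lambda d:np.degrees(np.arctan2(d[1],d[0]))
    print(z,"fixed len",np.linalg.norm(B-A),an(B-A),"slid",np.linalg.norm(D-C),an(D-C),"throat",np.linalg.norm(C-A),an(C-A),"worm",W,"A",A,"C",C,"B",B,"hw",np.linalg.norm(H1-H2))
E
```

```text
-9 fixed len 35.37557223366766 22.88653137206481 slid 33.44490915028479 23.509502044866608 throat 32.5737631163922 112.27224065957711 worm [63.88776821 -1.28741369 -9.        ] A [ 93.16660103 -19.66001085  -9.        ] C [80.82088883 10.48353628 -9.        ] B [125.75729686  -5.90218922  -9.        ] hw 22.38700463147865
-12 fixed len 34.68070050601469 22.886531372064805 slid 32.787960857012024 23.50950204486661 throat 31.933926482702223 112.27224065957711 worm [ 64.28463093  -1.24300663 -12.        ] A [ 92.98834844 -19.25471639 -12.        ] C [ 80.88513936  10.29673012 -12.        ] B [124.93887504  -5.76713551 -12.        ] hw 21.94726343146364
-15 fixed len 33.98582877836171 22.88653137206481 slid 32.131012563739276 23.50950204486661 throat 31.294089849012263 112.27224065957711 worm [ 64.68149365  -1.19859956 -15.        ] A [ 92.81009586 -18.84942192 -15.        ] C [ 80.94938988  10.10992395 -15.        ] B [124.12045322  -5.63208179 -15.        ] hw 21.507522231448633
```

```bash

python3 -m inch '[[0,0,-0.1,-8,-20,0,20],[0,0,-0.22,-22,-52,0,20],[0,0,-0.34,-36,-84,0,20],[0,0,-0.46,-49,-116,0,20],[0,0,-0.58,-61.4,-144.6,0,20]]'
python3 -m inch '[[0,0,-0.12,0,0,0,20],[0,0,-0.24,0,0,0,20],[0,0,-0.36,0,0,0,20],[0,0,-0.48,0,0,0,20],[0,0,-0.6,0,0,0,20]]'
python3 -m inch '[[0,0,-0.1,0,0,0,20],[0,0,-0.194,0,0,0,20],[0,0,-0.194,0,0,0,20],[0,0,-0.194,0,0,0,20]]'
python3 - <<'E'
from h import *
im,s=snap("w8");print(s["tool_pos"],s["tcp_rot"],s["q"].round(2),np.degrees(2*np.arctan2(s["tcp_rot"][1],s["tcp_rot"][0])))
c=im[0:300,160:480];cv2.imwrite("pics/w8c.png",cv2.resize(c,None,fx=2,fy=2,interpolation=cv2.INTER_CUBIC))
E
```

```text
time: 7.58
tool_pos: [514.2, -63.1, 43.2]
tcp_rot: [0.997, 0.082, -0.001, -0.0]
wrist_force: [1.0, 0.0, -5.1]
gripper_width: 24.1
gripper_force: 40.0
time: 8.0
tool_pos: [514.5, -64.7, 43.3]
tcp_rot: [0.928, 0.373, -0.001, -0.0]
wrist_force: [-0.1, -0.8, -3.7]
gripper_width: 24.6
gripper_force: 40.0
time: 8.33
tool_pos: [514.6, -64.9, 43.5]
tcp_rot: [0.889, 0.457, -0.0, -0.0]
wrist_force: [0.0, 0.5, -5.2]
gripper_width: 24.5
gripper_force: 40.0
[514.64729187 -64.94619515  43.46117684] [ 8.89310069e-01  4.57304424e-01 -4.05282362e-04 -3.15950146e-04] [-0.28  0.18  1.94 -0.    1.02  0.34] 54.426614250185665
```

View pics/w8c.png

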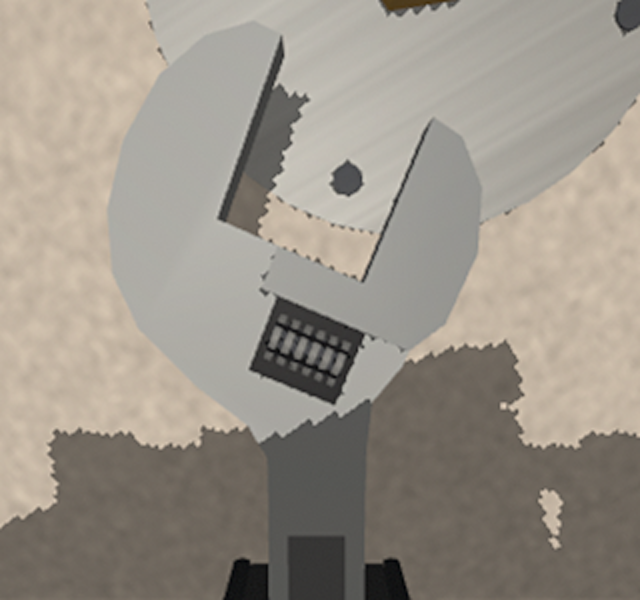

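The wrench is held firmly and sits as it did in w7. Only the near edge of the nut shows, at the top of the crop (420,5). An outlet bolt is visible at crop (347,178) and another at (630,12), so I can check my outlet position at this yaw.

```bash

python3 - <<'E'
from grip import *
im,s,k=load("w8")
g=lambda x,y:(160+(x+.5)/2-.5,(y+.5)/2-.5)
b=plane(k,g(347,178),1);b2=plane(k,g(632,12),1)
print(b,b-[583.5,14.3,1],b2,b2-[664.7,4.3,1])
for n in([628.9,50.1],):
    nut=np.array(n)+ (b-[583.5,14.3,1])[:2]
    nt=totool(np.r_[nut,10]-s["tool_pos"],s)
    xw=np.array([np.cos(np.radians(22.5)),np.sin(np.radians(22.5))]);yw=np.array([xw[1],-xw[0]])
    A=np.array([93.17,-19.66]);d=nt[:2]-A
    print("nut in wrench from throat corner: x",d@xw-19,"y",d@yw, "nut tool",nt)
    tw=np.degrees(2*np.arctan2(s["tcp_rot"][1],s["tcp_rot"][0]));print("wrench yaw",tw-22.5,"(22.9/22.3)")
E
```

```text
[583.45748818  14.75947743   1.        ] [-0.04251182  0.45947743  0.        ] [665.13580713   4.49939752   1.        ] [0.43580713 0.19939752 0.        ]
nut in wrench from throat corner: x 60.48730524032497 y -16.206751505706094 nut tool [160.40463911  25.7315608   33.36792207]
wrench yaw 31.926614250185665 (22.9/22.3)
```

```bash

python3 -m inch '[[0,0,0,0,0,12,20],[0,0,0,0,0,24,20],[0,0,0,0,0,34,20],[0,0,0,0,0,37,20],[0,0,0,0,0,37,20]]'
python3 -m inch '[[0,0,0,6.9,2.9,0,20],[0,0,0,13.9,5.7,0,20],[0,0,0,20.8,8.6,0,20],[0,0,0,27.7,11.5,0,20],[0,0,0,27.7,11.5,0,20]]'
cat > chk.py <<'E'
from grip import *
import sys
im,s=snap(sys.argv[1])
c=robot.get_calibration("wrist");kt=(c["camera_matrix"],c["T_tool_cam"])
hsv=cv2.cvtColor(im,cv2.COLOR_BGR2HSV);m=cv2.inRange(hsv,(12,110,80),(32,255,255))
n,l,st,_=cv2.connectedComponentsWithStats(m);print("blobs",[tuple(x) for x in st[1:] if x[4]>15])
z=s["tool_pos"][2]-13.5
nut=totool(np.r_[628.9,50.4,13.5]-s["tool_pos"],s)
xw=np.array([np.cos(np.radians(22.5)),np.sin(np.radians(22.5))]);yw=np.array([xw[1],-xw[0]])
A=np.array([93.17,-19.66]);d=nut[:2]-A
print("pred nut in wrench x",d@xw-19,"y",d@yw)
P=cv2.findNonZero(m)[:,0];Q=np.array([plane(kt,p,z)[:2] for p in P]);Q=Q[np.linalg.norm(Q-nut[:2],axis=1)<22]
w=np.c_[(Q-A)@xw-19,(Q-A)@yw]
print("brass x",w[:,0].min(),w[:,0].max(),"y",w[:,1].min(),w[:,1].max(), len(w))
print(s["tool_pos"],s["tcp_rot"],s["wrist_force"])
E
python3 chk.py w9
```

```text
time: 8.8
tool_pos: [513.8, -64.7, 5.5]
tcp_rot: [0.889, 0.458, -0.001, -0.001]
wrist_force: [-0.2, -0.1, -4.4]
gripper_width: 24.0
gripper_force: 40.0
time: 9.22
tool_pos: [542.6, -48.3, 7.6]
tcp_rot: [0.888, 0.459, 0.001, 0.001]
wrist_force: [0.4, -0.5, -5.2]
gripper_width: 24.3
gripper_force: 40.0
blobs [(np.int32(306), np.int32(0), np.int32(86), np.int32(52), np.int32(1749)), (np.int32(249), np.int32(318), np.int32(10), np.int32(58), np.int32(250)), (np.int32(379), np.int32(318), np.int32(9), np.int32(58), np.int32(238)), (np.int32(149), np.int32(390), np.int32(368), np.int32(22), np.int32(6381))]
pred nut in wrench x 28.019608488556727 y -16.100396124684558
brass x 9.083753258390473 35.16595657606213 y -31.31522601577403 -1.6417823501405808 1754
[542.64286432 -48.33696809   7.5759959 ] [8.88469874e-01 4.58933594e-01 9.70405724e-04 5.45420418e-04] [ 0.4036745  -0.46888221 -5.18290157]
```

```bash

python3 -m inch '[[0,0,0,5.5,2.3,0,20],[0,0,0,11.1,4.6,0,20],[0,0,0,16.6,6.9,0,20],[0,0,0,22.2,9.2,0,20],[0,0,0,22.2,9.2,0,20]]'
python3 -m inch '[[0,0,0,3.7,1.5,0,20],[0,0,0,6.0,2.5,0,20],[0,0,0,6.0,2.5,0,20],[0,0,0,6.0,2.5,0,20]]'
python3 chk.py w10
```

```text
time: 9.68
tool_pos: [562.4, -35.8, 7.4]
tcp_rot: [0.889, 0.459, 0.001, 0.0]
wrist_force: [-0.2, -0.4, -5.1]
gripper_width: 24.2
gripper_force: 40.0
time: 10.02
tool_pos: [566.4, -32.9, 7.0]
tcp_rot: [0.889, 0.459, -0.0, -0.0]
wrist_force: [-0.3, 0.5, -4.8]
gripper_width: 24.3
gripper_force: 40.0
blobs [(np.int32(303), np.int32(34), np.int32(42), np.int32(50), np.int32(1584)), (np.int32(281), np.int32(65), np.int32(82), np.int32(54), np.int32(1046)), (np.int32(249), np.int32(318), np.int32(11), np.int32(58), np.int32(272)), (np.int32(378), np.int32(318), np.int32(10), np.int32(58), np.int32(248)), (np.int32(149), np.int32(390), np.int32(369), np.int32(22), np.int32(6412))]
pred nut in wrench x -0.3881672342238254 y -16.43400105411884
brass x -17.693341452678023 14.684309474544442 y -31.753327862195892 -1.602083196919868 2632
[566.44340308 -32.89522597   6.992648  ] [ 8.88644781e-01  4.58596171e-01 -5.66080934e-05 -3.73715702e-05] [-0.25673619  0.49487175 -4.83041156]
```

The jaws are round the nut: it sits at wrench x≈-0.4 and is centred, with no contact force. I'll lower the wrench onto the disc, release it and take closed fingers to the worm.

```bash

python3 -m inch '[[0,0,0,0,0,1.5,20],[0,0,0,0,0,1.5,20],[0,0,0,0,0,1.5,45],[0,0,0,0,0,1.5,45],[0,0,0,0,0,1.5,45]]'
python3 -m inch '[[0,0,0,0,0,0,45],[0,0,0,0,0,0,45],[0,0,0,0,0,-8,45],[0,0,0,0,0,-20,45],[0,0,0,0,0,-33,45]]'
python3 -m inch '[[0,0,0.1,12,0,0,0],[0,0,0.2,27,-2,0,0],[0,0,0.3,42,-3,0,0],[0,0,0.38,57,-4.3,0,0],[0,0,0.39,57,-4.3,0,0]]' 10
python3 -m inch '[[0,0,0,0,0,0,0],[0,0,0,0,0,0,0],[0,0,0,0,0,0,0],[0,0,0,0,0,0,0]]' 10
python3 - <<'E'
from h import *
im,s=snap("w11");print(s["tool_pos"],s["gripper_width"],np.degrees(2*np.arctan2(s["tcp_rot"][1],s["tcp_rot"][0])),s["wrist_force"])
c=im[0:480,80:560];cv2.imwrite("pics/w11c.png",cv2.resize(c,None,fx=1.25,fy=1.25,interpolation=cv2.INTER_CUBIC))
t=robot.read_camera("top");cv2.imwrite("pics/t11.png",t)
E
```

```text
time: 10.48
tool_pos: [567.4, -33.2, 6.4]
tcp_rot: [0.889, 0.458, 0.001, 0.001]
wrist_force: [0.5, 0.3, -0.3]
gripper_width: 37.0
gripper_force: 0.0
time: 10.9
tool_pos: [566.3, -32.9, 39.5]
tcp_rot: [0.889, 0.459, -0.0, -0.0]
wrist_force: [-0.8, 0.4, -0.4]
gripper_width: 45.1
gripper_force: 0.0
time: 11.32
tool_pos: [598.2, 17.8, 40.8]
tcp_rot: [0.961, 0.277, 0.002, 0.0]
wrist_force: [-0.5, -1.4, 0.8]
gripper_width: 19.2
gripper_force: 0.0
time: 11.65
tool_pos: [595.7, 15.4, 38.8]
tcp_rot: [0.961, 0.278, -0.0, 0.0]
wrist_force: [0.4, -0.2, -0.3]
gripper_width: 1.1
gripper_force: 0.0
[595.69938975  15.36279348  38.76058981] 1.054788238430271 32.25463418375687 [ 0.39952263 -0.24931646 -0.33295381]
```

View pics/w11c.png

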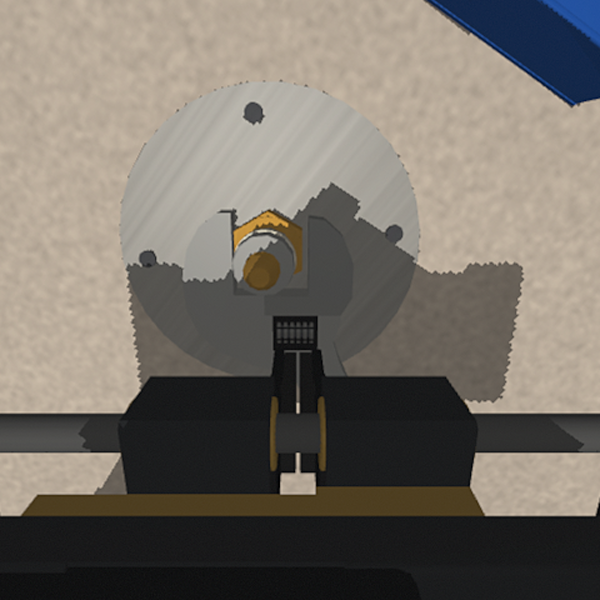

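The wrench sits round the nut, with jaw faces at crop x≈234 and x≈306 and the brass nut between them. The worm is at crop (296,330), full-frame (317,264), directly in line with the closed fingers. I'll compute the stroke start.

```bash
cat > meas.py <<'E'
from grip import *
import sys
# worm centre in tool axes for a settled picture
im,s,k=load(sys.argv[1])
u=(80+296.5/1.25-.4,330/1.25-.4)
w=plane(k,u,15);print("worm world",w,"in tool",totool(w-s["tool_pos"],s))
a,b=plane(k,(80+234.5/1.25,250/1.25),13.5),plane(k,(80+306.5/1.25,250/1.25),13.5);print("opening~",np.linalg.norm(a-b))
n=totool(np.r_[628.9,50.4,15]-s["tool_pos"],s);print("nut tool",n)
E
python3 meas.py w11
```

```text
worm world [604.89914348  20.29733191  15.        ] in tool [10.41702163  0.7352533  23.75912097]
opening~ 31.620900867482554
nut tool [ 46.7794571  -11.91326398  23.75307401]
```

```bash

python3 -m inch '[[0,0,0,1.9,0.7,10,0],[0,0,0,1.9,0.7,18,0],[0,0,0,1.9,0.7,20,0],[0,0,0,1.9,0.7,20,0]]' 10
python3 -m inch '[[0,0,0,0,0,1,0],[0,0,0,0,0,2,0],[0,0,0,0,0,2,0]]'
python3 -m inch '[[0,0,0,0,0,0.5,0],[0,0,0,0,0,0.5,0]]'
```

```text
time: 12.08
tool_pos: [596.8, 16.5, 16.9]
tcp_rot: [0.961, 0.278, -0.001, -0.001]
wrist_force: [0.4, 0.0, -0.1]
gripper_width: 0.6
gripper_force: 0.0
time: 12.33
tool_pos: [597.9, 16.5, 16.4]
tcp_rot: [0.961, 0.278, -0.0, -0.0]
wrist_force: [0.5, -1.1, 0.2]
gripper_width: 0.6
gripper_force: 0.0
time: 12.5
tool_pos: [598.2, 16.5, 16.3]
tcp_rot: [0.961, 0.278, 0.0, 0.0]
wrist_force: [-0.4, 0.1, 0.7]
gripper_width: 0.6
gripper_force: 0.0
```

```bash

python3 -m inch '[[0,0,0,0,0,0.5,0],[0,0,0,0,0,0.5,0]]'
python3 -m inch '[[0,0,0,0,0,0.5,0],[0,0,0,0,0,0.5,0]]' | sed -n '2p;4p'
```

```text
time: 12.67
tool_pos: [598.2, 16.4, 16.1]
tcp_rot: [0.961, 0.278, 0.0, 0.0]
wrist_force: [-0.5, 0.9, 2.2]
gripper_width: 0.5
gripper_force: 1.5
tool_pos: [598.3, 16.5, 16.0]
wrist_force: [-2.7, 0.9, 6.7]
```

```bash

python3 -m inch '[[0,0,0,4,0,0,0],[0,0,0,8,0,0,0]]' | sed -n '2p;4p'
python3 -m inch '[[0,0,0,4,0,0,0],[0,0,0,8.5,0,0,0],[0,0,0,8.5,0,0,0]]' | sed -n '2p;4p'
```

```text
tool_pos: [604.6, 20.4, 15.9]
wrist_force: [-3.9, -1.2, 7.3]
tool_pos: [612.8, 25.4, 15.6]
wrist_force: [0.1, -0.4, 2.5]
```

```bash

python3 -m inch '[[0,0,0,0,0,-4,0],[0,0,0,-9,0,-5,0],[0,0,0,-17.5,0,-5,0],[0,0,0,-17.5,0,-4,0]]' | sed -n '2p;4p'
python3 - <<'E'
from h import *
im,s=snap("w12");print(s["tool_pos"])
E
python3 -m inch '[[0,0,0,0,0,3.2,0],[0,0,0,0,0,4.2,0],[0,0,0,0,0,4.2,0]]' | sed -n '2p;4p'
```

```text
tool_pos: [595.0, 15.0, 18.6]
wrist_force: [-0.7, 0.5, 0.8]
[595.04012733  15.00524269  18.55796796]
tool_pos: [597.5, 15.7, 15.9]
wrist_force: [-4.5, -0.3, 8.6]
```

```bash
cat > gap.py <<'E'
from h import *
import sys
yaw=np.radians(float(sys.argv[2]) if len(sys.argv)>2 else 32);X=np.array([np.cos(yaw),np.sin(yaw),0]);Y=np.array([-X[1],X[0],0])
im,s,k=load(sys.argv[1]);g=cv2.cvtColor(im,cv2.COLOR_BGR2GRAY).astype("float32")
ys=np.arange(24,-30,-.25)
for xs in((10,12,14),(-4,-1,2,)):
    pr=[]
    for y in ys:
        v=[]
        for x in xs:
            u=proj(k,np.r_[628.9,50.3,14.5]+X*x+Y*y);v.append(cv2.getRectSubPix(g,(1,1),(float(u[0]),float(u[1])))[0,0])
        pr.append(np.mean(v))
    pr=np.array(pr);d=np.gradient(pr);i=[j for j in range(1,len(d)-1) if abs(d[j])>4 and abs(d[j])>=abs(d[j-1]) and abs(d[j])>abs(d[j+1])]
    print(sys.argv[1],xs,[(float(ys[j]),round(float(d[j]),1)) for j in i])
E
python3 gap.py w11; python3 gap.py w12
```

```text
w11 (10, 12, 14) [(15.5, -28.2), (13.25, 18.8), (10.75, -8.1), (9.0, 6.5), (7.75, -4.3), (6.5, -5.6), (3.75, 5.6), (2.25, -6.8), (-0.5, -5.8), (-2.75, 6.7), (-4.75, -7.5), (-9.0, -7.5), (-9.75, 4.1), (-17.25, -6.5)]
w11 (-4, -1, 2) [(15.5, -19.7), (14.75, 18.2), (9.5, -6.4), (8.0, -6.2), (6.0, -4.9), (3.5, -6.0), (2.25, 5.4), (0.5, -6.0), (-11.25, 4.3), (-12.5, -4.4), (-17.25, -5.3)]
w12 (10, 12, 14) [(15.5, -31.5), (13.0, 19.6), (10.5, -8.1), (9.5, 5.9), (8.75, 5.3), (7.25, -6.3), (5.5, -5.5), (2.0, -9.2), (1.0, 8.3), (0.0, -10.0), (-2.0, 5.2), (-2.75, 4.5), (-5.0, -7.4), (-6.75, -8.1), (-16.25, -7.0)]
w12 (-4, -1, 2) [(15.5, -15.0), (14.5, 16.0), (13.5, -4.2), (9.75, -8.9), (4.75, -5.6), (0.25, -8.2), (-10.5, -4.1), (-11.5, 5.4), (-12.5, -5.4), (-16.5, -4.7)]
```

The gap measure works: the opening went from 32.75 to about 31.75 mm in one stroke. Next I repeat the stroke.

```bash

python3 -m inch '[[0,0,0,4,0,-0.1,0],[0,0,0,8,0,-0.1,0],[0,0,0,12,0,-0.1,0],[0,0,0,16.5,0,-0.1,0],[0,0,0,16.5,0,-0.1,0]]' | sed -n '2p;4p'
python3 -m inch '[[0,0,0,0,0,-4,0],[0,0,0,-9,0,-5,0],[0,0,0,-16.5,0,-5,0],[0,0,0,-16.5,0,-4,0]]' | sed -n '2p;4p'
python3 -c "
from h import *
snap('w13')"
python3 gap.py w13
python3 -m inch '[[0,0,0,0,0,3.2,0],[0,0,0,0,0,4.0,0],[0,0,0,0,0,4.0,0]]' | sed -n '2p;4p'
python3 -m inch '[[0,0,0,4,0,0,0],[0,0,0,8,0,0,0]]' | sed -n '2p;4p'
python3 -m inch '[[0,0,0,4,0,0,0],[0,0,0,8.5,0,0,0],[0,0,0,8.5,0,0,0]]' | sed -n '2p;4p'
python3 -m inch '[[0,0,0,0,0,-4,0],[0,0,0,-9,0,-5,0],[0,0,0,-16.5,0,-5,0],[0,0,0,-16.5,0,-4,0]]' | sed -n '2p;4p'
python3 -c "
from h import *
snap('w14')"
python3 gap.py w14
```

```text
tool_pos: [612.1, 24.9, 15.7]
wrist_force: [0.0, 0.3, 5.4]
tool_pos: [595.1, 15.1, 18.4]
wrist_force: [0.3, 0.1, -0.2]
w13 (10, 12, 14) [(15.5, -32.4), (13.75, 10.2), (13.0, 20.9), (10.75, -4.8), (8.75, 5.5), (7.25, -7.2), (5.75, -4.6), (2.5, -5.1), (1.0, 6.2), (0.0, -7.3), (-3.0, 6.2), (-4.75, -9.8), (-7.0, -8.6)]
w13 (-4, -1, 2) [(15.5, -16.5), (14.5, 15.2), (13.5, -4.1), (9.75, -9.6), (8.75, 4.2), (5.0, -7.5), (0.25, -8.0), (-11.5, 6.3), (-12.5, -5.3)]
tool_pos: [597.4, 15.7, 15.9]
wrist_force: [-4.6, -0.3, 9.3]
tool_pos: [604.0, 19.8, 15.9]
wrist_force: [-4.1, -2.6, 8.6]
tool_pos: [612.3, 24.6, 15.7]
wrist_force: [-0.1, -1.4, 5.3]
tool_pos: [595.1, 15.2, 18.3]
wrist_force: [-0.2, -0.1, -0.6]
w14 (10, 12, 14) [(14.5, -29.2), (13.0, 18.5), (12.25, 15.6), (10.75, -5.7), (8.75, 6.2), (7.25, -5.2), (6.25, -5.5), (5.0, -5.4), (4.0, 6.3), (2.25, -8.3), (1.0, 7.2), (-0.25, -6.5), (-2.75, 6.4), (-4.75, -9.3), (-7.0, -4.7)]
w14 (-4, -1, 2) [(15.0, -7.5), (14.0, 8.1), (13.5, -4.9), (9.75, -8.5), (8.75, 4.1), (4.75, -7.9), (0.25, -7.2), (-11.5, 5.8), (-12.5, -4.9)]
```

The sliding jaw has met the nut and the fixed jaw is being drawn in, from 15.5 to about 14.5. I'll stroke until nothing changes.

```bash

python3 -m inch '[[0,0,0,0,0,3.2,0],[0,0,0,0,0,3.9,0],[0,0,0,0,0,3.9,0]]' | sed -n '2p;4p'
python3 -m inch '[[0,0,0,4,0,0,0],[0,0,0,8,0,0,0]]' | sed -n '2p;4p'
python3 -m inch '[[0,0,0,4,0,0,0],[0,0,0,8.5,0,0,0],[0,0,0,8.5,0,0,0]]' | sed -n '2p;4p'
python3 -m inch '[[0,0,0,0,0,-4,0],[0,0,0,-9,0,-5,0],[0,0,0,-16.5,0,-5,0],[0,0,0,-16.5,0,-4,0]]' | sed -n '2p;4p'
python3 -c "
from h import *
snap('w15')"
python3 gap.py w15
python3 -m inch '[[0,0,0,0,0,3.2,0],[0,0,0,0,0,4,0],[0,0,0,0,0,4,0]]' | sed -n '2p;4p'
python3 -m inch '[[0,0,0,4,0,0,0],[0,0,0,8,0,0,0]]' | sed -n '2p;4p'
python3 -m inch '[[0,0,0,4,0,0,0],[0,0,0,8.5,0,0,0],[0,0,0,8.5,0,0,0]]' | sed -n '2p;4p'
python3 -m inch '[[0,0,0,0,0,-4,0],[0,0,0,-9,0,-5,0],[0,0,0,-16.5,0,-5,0],[0,0,0,-16.5,0,-4,0]]' | sed -n '2p;4p'
python3 -c "
from h import *
snap('w16')"
python3 gap.py w16
python3 - <<'E'
from h import *
a=[cv2.imread(f"pics/w{i}.png")[150:270,230:360] for i in(12,13,14,16)]
o=np.vstack([np.hstack(a[:2]),np.hstack(a[2:])]);cv2.imwrite("pics/cmp.png",cv2.resize(o,None,fx=2.4,fy=2.4,interpolation=cv2.INTER_CUBIC))
E
```

```text
tool_pos: [597.2, 15.8, 15.9]
wrist_force: [-3.8, -0.7, 7.8]
tool_pos: [603.7, 19.7, 15.8]
wrist_force: [-6.2, -2.6, 10.0]
tool_pos: [611.6, 24.3, 15.8]
wrist_force: [-2.3, -1.7, 6.9]
tool_pos: [595.4, 15.2, 18.5]
wrist_force: [-0.4, -0.7, -0.4]
w15 (10, 12, 14) [(14.25, -31.0), (13.25, 8.4), (12.0, 16.7), (11.0, 7.5), (9.5, 5.1), (8.75, 4.0), (6.75, -7.0), (5.5, -5.4), (2.0, -9.2), (1.5, 7.9), (0.75, 4.2), (-0.25, -8.4), (-2.5, 5.8), (-3.25, 5.4), (-4.75, -10.1), (-7.0, -8.2)]
w15 (-4, -1, 2) [(15.0, -4.5), (13.5, -4.7), (9.75, -9.0), (4.75, -6.1), (0.25, -8.3), (-11.5, 6.8), (-12.5, -5.3)]
tool_pos: [597.3, 15.7, 15.9]
wrist_force: [-3.8, -0.7, 8.8]
tool_pos: [602.9, 19.3, 15.8]
wrist_force: [-9.0, -4.9, 12.6]
tool_pos: [611.7, 24.3, 15.8]
wrist_force: [-1.8, -2.0, 6.2]
tool_pos: [595.4, 15.2, 18.5]
wrist_force: [-1.1, 0.5, -1.2]
w16 (10, 12, 14) [(14.25, -30.9), (13.25, 8.3), (12.0, 16.5), (11.0, 7.3), (8.75, 5.3), (6.75, -6.4), (5.5, -6.6), (4.25, 4.5), (2.0, -8.8), (1.5, 7.6), (0.75, 4.1), (-0.25, -8.2), (-2.75, 8.5), (-4.75, -9.9), (-7.25, -6.4)]
w16 (-4, -1, 2) [(13.5, -5.0), (9.75, -9.1), (8.75, 4.5), (4.75, -5.8), (0.25, -7.6), (-11.5, 6.5), (-12.5, -5.3)]
```

The jaws are snug: the fixed-jaw face stays at 14.25 over the last two strokes, and the tangential force rose from about 4 N to 10 N as the worm went hard. Now I go to the handle, cage it loosely and push it round.

```bash

python3 -m inch '[[0,0,0,0,0,-12,45],[0,0,-0.1,-15,8,-18,45],[0,0,-0.2,-32,17,-18,45],[0,0,-0.3,-48,25,-18,45],[0,0,-0.389,-64,33.7,-18,45]]' 10
python3 -m inch '[[0,0,0,0,0,0,45],[0,0,0,0,0,0,45],[0,0,0,0,0,0,45],[0,0,0,0,0,0,45]]'
python3 - <<'E'
from h import *
im,s=snap("w17");print(s["tool_pos"],np.degrees(2*np.arctan2(s["tcp_rot"][1],s["tcp_rot"][0])),totool(np.array([559.2,-47.4,4])-s["tool_pos"],s))
k=cam("wrist",s)
# handle edges: gradient profile across tool y at several tool x
g=cv2.cvtColor(im,cv2.COLOR_BGR2GRAY).astype("float32")
M=R.from_quat(s["tcp_rot"]).as_matrix()
for x in(40,50,60):
    ys=np.arange(-22,22,.5);pr=[]
    for y in ys:
        p=s["tool_pos"]+M[:,0]*x+M[:,1]*y;p[2]=12;u=proj(k,p);pr.append(cv2.getRectSubPix(g,(1,1),(float(u[0]),float(u[1])))[0,0])
    d=np.gradient(np.array(pr));i=np.argsort(-abs(d))[:8];print(x,sorted((float(ys[j]),round(float(d[j]))) for j in i))
E
```

```text
time: 18.25
tool_pos: [561.1, -47.2, 38.2]
tcp_rot: [0.888, 0.461, 0.001, 0.0]
wrist_force: [-0.4, 0.3, 0.1]
gripper_width: 25.9
gripper_force: 0.0
time: 18.58
tool_pos: [561.7, -46.1, 37.5]
tcp_rot: [0.889, 0.458, 0.0, 0.0]
wrist_force: [0.8, 0.6, 0.7]
gripper_width: 44.0
gripper_force: 0.0
[561.65670326 -46.12845887  37.5036022 ] 54.482337959714506 [-2.48303118 -1.28232929 33.50125007]
40 [(-15.0, -13), (-14.5, -15), (-14.0, -13), (-13.5, -10), (-13.0, -16), (-12.5, -27), (-12.0, -14), (9.5, 8)]
50 [(-14.0, -5), (-13.5, -11), (-13.0, -5), (8.5, 2), (9.0, -12), (9.5, -31), (10.0, -21), (10.5, -4)]
60 [(-20.5, -9), (-20.0, -29), (-19.5, -39), (-19.0, -17), (-18.0, 27), (-17.5, 36), (-17.0, 13), (9.5, -9)]
```

```bash

python3 -m inch '[[0,0,0,-2.5,-1.6,12,45],[0,0,0,-2.5,-1.6,26,45],[0,0,0,-2.5,-1.6,33,45],[0,0,0,-2.5,-1.6,33,40],[0,0,0,-2.5,-1.6,33,31]]'
python3 -m inch '[[0,0,0,0,0,0,31],[0,0,0,0,0,0,31],[0,0,0,0,0,0,31]]'
```

```text
time: 19.05
tool_pos: [557.5, -47.5, 3.1]
tcp_rot: [0.889, 0.458, -0.001, -0.001]
wrist_force: [0.5, 0.6, -0.4]
gripper_width: 38.7
gripper_force: 0.0
time: 19.3
tool_pos: [558.8, -48.0, 4.7]
tcp_rot: [0.889, 0.458, 0.0, 0.0]
wrist_force: [0.3, 0.2, -0.5]
gripper_width: 31.4
gripper_force: 0.0
```

```bash

python3 -m inch '[[0,0,0.03,0,-3.6,0,31],[0,0,0.07,0.3,-8.4,0,31],[0,0,0.11,0.7,-13.2,0,31],[0,0,0.15,1.3,-18,0,31],[0,0,0.19,2.2,-22.8,0,31]]'
python3 -m inch '[[0,0,0.04,0.1,-4.8,0,31],[0,0,0.08,0.4,-9.6,0,31],[0,0,0.12,0.9,-14.4,0,31],[0,0,0.16,1.5,-19.2,0,31],[0,0,0.2,2.4,-24,0,31]]'
python3 - <<'E'
from h import *
im,s=snap("w18");v=s["tool_pos"][:2]-[628.9,50.3];print("phi",np.degrees(np.arctan2(v[1],v[0]))%360,"r",np.linalg.norm(v),"yaw+180",np.degrees(2*np.arctan2(s["tcp_rot"][1],s["tcp_rot"][0]))+180, "F tool",totool(s["wrist_force"],s))
E
```

```text
time: 19.72
tool_pos: [541.9, -33.6, 4.9]
tcp_rot: [0.929, 0.371, 0.001, 0.001]
wrist_force: [1.5, -3.7, -1.5]
gripper_width: 31.2
gripper_force: 1.6
time: 20.13
tool_pos: [526.9, -14.7, 4.8]
tcp_rot: [0.961, 0.276, 0.001, 0.001]
wrist_force: [-0.2, -4.6, -1.0]
gripper_width: 31.0
gripper_force: 1.9
phi 212.51548109493083 r 120.98934209077659 yaw+180 212.0745699842987 F tool [-2.64349857  3.82886283  0.96130981]
```

```bash

python3 -m inch '[[0,0,0.04,0.1,-4.8,0,31],[0,0,0.08,0.4,-9.6,0,31],[0,0,0.12,0.9,-14.4,0,31],[0,0,0.15,1.4,-18,0,31],[0,0,0.18,2,-21.6,0,31]]' | sed -n '2p;4p'
cat > st.py <<'E'
from h import *
s=robot.sense();v=s["tool_pos"][:2]-[628.9,50.3];print("phi",round(np.degrees(np.arctan2(v[1],v[0]))%360,2),"r",round(np.linalg.norm(v),1),"yaw+180",round(np.degrees(2*np.arctan2(s["tcp_rot"][1],s["tcp_rot"][0]))+180,1),"F tool",totool(s["wrist_force"],s).round(1))
E
python3 st.py
python3 -m inch '[[0,0,0.02,0.1,-2.4,0,31],[0,0,0.04,0.1,-4.8,0,31],[0,0,0.06,0.2,-7.2,0,31]]' >/dev/null; python3 st.py
python3 -m inch '[[0,0,0.01,0,-1.2,0,31],[0,0,0.02,0.1,-2.4,0,31]]' >/dev/null; python3 st.py
```

```text
tool_pos: [517.1, 4.5, 4.9]
wrist_force: [-0.5, -5.5, 0.7]
phi 202.29 r 120.9 yaw+180 201.9 F tool [-2.5  5.  -0.7]
phi 198.9 r 120.9 yaw+180 198.4 F tool [-2.1  5.4 -1.4]
phi 197.78 r 120.9 yaw+180 197.3 F tool [-3.2  5.4 -2.1]
```

```bash

python3 - <<'E'
from h import *
im,s=snap("w19");k=cam("wrist",s);print(totool(s["wrist_force"],s),s["torque"])
u=proj(k,[628.9,50.3,14.5]);print(u)
x,y=int(u[0]),int(u[1]);c=im[max(0,y-70):y+170,x-110:x+110]
cv2.imwrite("pics/w19c.png",cv2.resize(c,None,fx=2.5,fy=2.5,interpolation=cv2.INTER_CUBIC))
hsv=cv2.cvtColor(im,cv2.COLOR_BGR2HSV);m=cv2.inRange(hsv,(12,110,80),(32,255,255));m[130:]=0
P=cv2.convexHull(cv2.findNonZero(m))[:,0];Q=np.array([plane(k,p,13.5)[:2] for p in P])
for a in range(-20,16,2):
    t=np.radians(a);n=[-np.sin(t),np.cos(t)];print(a,round(np.ptp(Q@n),1),end="; ")
E
for a in -8 -5 -2; do python3 gap.py w19 $a; done
```

```text
[-3.23932692  5.37707322 -2.11924188] [-1.11950533  0.22674682 -0.02569724]
[312.26239567  30.19977027]
-20 29.9; -18 29.9; -16 30.0; -14 30.0; -12 29.9; -10 29.8; -8 29.7; -6 29.6; -4 29.5; -2 29.5; 0 30.0; 2 30.5; 4 31.0; 6 31.5; 8 31.9; 10 32.3; 12 32.6; 14 32.9; w19 (10, 12, 14) [(16.0, -7.8), (15.25, -6.9), (14.5, -7.3), (-4.25, 18.8), (-8.5, -7.5), (-10.25, 15.7), (-11.0, -5.0), (-13.75, -8.2)]
w19 (-4, -1, 2) [(17.25, -5.0), (13.75, 8.8), (12.5, -13.5), (12.0, 7.6), (9.5, -6.2), (8.0, -4.0), (-3.0, 11.7), (-4.5, -9.6), (-7.0, -5.0), (-7.75, 14.1), (-9.0, -21.9), (-9.75, 18.4), (-10.5, -8.5), (-11.75, -5.1), (-13.25, 16.2), (-13.75, 16.0)]
w19 (10, 12, 14) [(14.75, -8.7), (13.75, -8.3), (-4.25, 14.2), (-5.0, 19.4), (-9.25, -8.6), (-10.5, 14.0), (-11.5, -4.5), (-14.5, -8.3)]
w19 (-4, -1, 2) [(14.5, -10.8), (13.5, 8.8), (12.75, -10.1), (11.5, 6.9), (8.75, -7.8), (-3.25, 9.8), (-4.5, -9.6), (-7.75, 8.8), (-9.0, -19.7), (-9.75, 15.5), (-10.75, -10.6), (-12.0, -6.7), (-13.25, 20.7)]
w19 (10, 12, 14) [(13.75, -9.9), (13.25, -10.0), (-5.5, 22.3), (-10.0, -7.3), (-11.25, 7.5), (-15.0, -7.8)]
w19 (-4, -1, 2) [(14.5, -9.5), (13.0, 8.2), (11.75, -7.5), (8.5, -9.2), (-3.5, 9.6), (-4.5, -9.7), (-7.75, 11.3), (-9.0, -20.5), (-10.0, 16.0), (-10.75, -11.8), (-11.5, 8.4), (-12.25, -12.9), (-13.25, 30.9), (-14.5, -4.4)]
```

View pics/w19c.png

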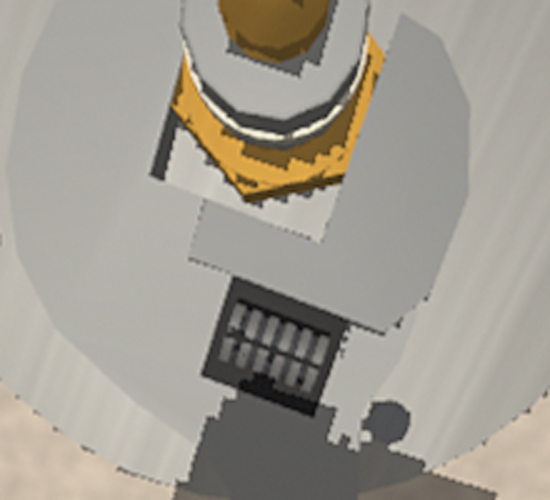

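The picture shows both jaw faces flush on the nut, with its near corner at crop (245,195) about 2–3 mm from the throat. The nut has about 4° left to turn. I'll creep on, nudging slightly inward.

```bash

python3 -m inch '[[0,0,0.01,0.5,-1.2,0,31],[0,0,0.02,1,-2.4,0,31]]' >/dev/null; python3 st.py
python3 -m inch '[[0,0,0.01,0.4,-1.2,0,31],[0,0,0.02,0.8,-2.4,0,31]]' >/dev/null; python3 st.py
python3 -m inch '[[0,0,0.01,0.2,-1.2,0,31]]' >/dev/null; python3 st.py
python3 -m inch '[[0,0,0.01,0.2,-1.2,0,31]]' >/dev/null; python3 st.py
```

```text
phi 196.62 r 120.3 yaw+180 196.2 F tool [-3.3  5.3 -2.4]
phi 195.41 r 119.7 yaw+180 195.0 F tool [-3.8  5.3 -1.2]
phi 194.8 r 119.6 yaw+180 194.5 F tool [-3.7  4.8 -1. ]
phi 194.23 r 119.5 yaw+180 193.9 F tool [-2.7  5.3 -1. ]
```

```bash

python3 -m inch '[[0,0,0.007,0.1,-0.8,0,31]]' >/dev/null; python3 st.py
python3 -m inch '[[0,0,0.007,0.1,-0.8,0,31]]' >/dev/null; python3 st.py
python3 -m inch '[[0,0,0.007,0.1,-0.8,0,31]]' >/dev/null; python3 st.py
```

```text
phi 193.82 r 119.4 yaw+180 193.5 F tool [-3.9  5.3 -1.4]
phi 193.43 r 119.4 yaw+180 193.1 F tool [-4.   5.  -0.6]
phi 193.05 r 119.3 yaw+180 192.7 F tool [-3.4  5.   0.1]
```

```bash

python3 -m inch '[[0,0,0.007,0,-0.8,0,31]]' >/dev/null; python3 st.py
python3 -m inch '[[0,0,0.007,0,-0.8,0,31]]' >/dev/null; python3 st.py
python3 - <<'E'
from h import *
im,s=snap("w20");k=cam("wrist",s)
hsv=cv2.cvtColor(im,cv2.COLOR_BGR2HSV);m=cv2.inRange(hsv,(12,110,80),(32,255,255));m[130:]=0
P=cv2.convexHull(cv2.findNonZero(m))[:,0];Q=np.array([plane(k,p,13.5)[:2] for p in P])
for a in range(-20,10,2):
    t=np.radians(a);n=[-np.sin(t),np.cos(t)];print(a,round(np.ptp(Q@n),1),end="; ")
# edges of worm window orientation
for n in("w19","w20"):
    i,s,k=load(n);M=R.from_quat(s["tcp_rot"]).as_matrix()
    u=proj(k,[628.9,50.3,14.5]);x,y=int(u[0]),int(u[1]);g=i.max(2);mm=((g<62)*255).astype("uint8");z=np.zeros_like(mm);z[y+35:y+85,x-40:x+40]=mm[y+35:y+85,x-40:x+40]
    c=max(cv2.findContours(z,0,2)[0],key=cv2.contourArea);r=cv2.minAreaRect(c);b=np.array([plane(k,p,14.5)[:2] for p in cv2.boxPoints(r)])
    print(n,r,[round(float(np.degrees(np.arctan2(*(b[(j+1)%4]-b[j])[::-1]))),1) for j in range(4)],b.mean(0),np.linalg.norm(b.mean(0)-[628.9,50.3]))
E
```

```text
phi 192.67 r 119.3 yaw+180 192.3 F tool [-4.5  5.  -1.6]
phi 192.32 r 119.3 yaw+180 191.9 F tool [-3.5  7.2 -2.1]
-20 30.0; -18 29.9; -16 29.9; -14 29.8; -12 29.7; -10 29.5; -8 29.4; -6 29.7; -4 30.2; -2 30.6; 0 31.1; 2 31.5; 4 31.8; 6 32.1; 8 32.4; w19 ((299.5, 112.5), (3.0, 11.0), 90.0) [-72.6, -163.3, 107.4, 16.2] [598.71754715  46.59917569] 30.408494874865852
w20 ((299.5, 116.5), (3.0, 9.0), 90.0) [-78.1, -168.8, 101.9, 10.8] [598.57743994  49.54651516] 30.33192028455461
```

```bash

python3 -m inch '[[0,0,0,0,0,0,31]]' >/dev/null; python3 st.py
python3 -m inch '[[0,0,0.002,0,-0.3,0,31]]' >/dev/null; python3 st.py
python3 -m inch '[[0,0,0.001,0,-0.2,0,31]]' >/dev/null; python3 st.py
```

```text
phi 192.27 r 119.3 yaw+180 191.9 F tool [-3.4  4.9 -1. ]
phi 192.23 r 119.3 yaw+180 191.8 F tool [-3.4  6.1 -0.9]
phi 192.17 r 119.3 yaw+180 191.7 F tool [-2.8  6.7 -0.5]
```

```bash

python3 -m inch '[[0,0,0.003,0,-0.4,0,31]]' >/dev/null; python3 st.py
python3 -m inch '[[0,0,0.003,0,-0.4,0,31]]' >/dev/null; python3 st.py
```

```text
phi 192.03 r 119.3 yaw+180 191.6 F tool [-3.3  6.  -0.4]
phi 191.88 r 119.3 yaw+180 191.4 F tool [-3.8  7.9 -0.9]
```

```bash

python3 -m inch '[[0,0,0,0,0,0,31],[0,0,0,0,0,0,31]]'; python3 st.py
python3 -m inch '[[0,0,0.004,0,-0.5,0,31],[0,0,0.004,0,-0.5,0,31]]'; python3 st.py
python3 - <<'E'
from h import *
im,s=snap("w21")
def track(a,b):
    i,sa,ka=load(a);j,sb,kb=load(b)
    # wrench head + nut displacement: warp b onto a's plane z=14.5, then track features
    p=cv2.goodFeaturesToTrack(cv2.cvtColor(i[0:200,200:430],cv2.COLOR_BGR2GRAY),80,.02,5)[:,0]+[200,0]
    q,st,_=cv2.calcOpticalFlowPyrLK(i,j,p.astype("float32"),None,winSize=(21,21))
    out=[]
    for u,v,o in zip(p,q,st[:,0]):
        if o:
            A=plane(ka,u,14.5);B=plane(kb,v,14.5);out.append((A[:2]-[628.9,50.3],B[:2]-[628.9,50.3]))
    return out
for A,B in track("w20","w21"):
    ra=np.linalg.norm(A)
    if ra<75:print(A.round(1),round(float(np.degrees(np.arctan2(A[0]*B[1]-A[1]*B[0],A@B))),2),round(float(np.linalg.norm(B)-ra),2),end=" | ")
E
```

```text
time: 22.62
tool_pos: [512.1, 25.8, 4.3]
tcp_rot: [0.995, 0.099, -0.0, 0.001]
wrist_force: [-1.5, -6.8, 0.4]
gripper_width: 31.2
gripper_force: 3.4
phi 191.87 r 119.3 yaw+180 191.4 F tool [-2.8  6.3 -0.4]
time: 22.78
tool_pos: [512.1, 26.1, 4.3]
tcp_rot: [0.995, 0.097, -0.0, 0.001]
wrist_force: [-2.3, -8.3, 0.7]
gripper_width: 31.4
gripper_force: 3.7
phi 191.7 r 119.3 yaw+180 191.2 F tool [-3.8  7.7 -0.7]
[-17.7  15.4] -0.97 -0.15 | [-42.  -30.4] 0.04 -0.03 | [-49.3 -16.6] -0.8 0.03 | [-16.6  13.5] -0.9 -0.13 | [ -1.2 -11.2] -0.16 0.05 | [-46.8 -30.2] -0.07 -0.05 | [-13.6   8. ] -0.25 0.04 | [-48.7 -32. ] -0.17 0.06 | [-29.7   1.3] -0.62 0.06 | [-64.7   8.1] -1.34 1.69 | [-52.  -39.2] -1.39 -0.65 | [-47.5   5.7] -0.42 -0.01 | [-16.5  -4.4] -0.27 0.04 | [-18.3   2.2] -0.25 0.05 | [-51.2 -15.7] -1.18 -0.18 | [-49.9 -13.6] -1.18 -0.22 | [-31.1 -28.5] -0.21 -0.03 | [-14.6  -9.8] -0.24 0.02 | [-15.6   1.9] -0.15 0.05 | [-33.1 -19. ] -0.5 0.09 | [-10.1  12.6] -0.31 0.02 | [-51.1 -22.3] -1.02 1.37 | [-7.  -5.7] 0.02 0.03 | [-53.5   7.7] -0.62 -0.04 | [-52.5 -13.7] -1.61 -0.37 | [-10.6   2.5
[... 721 characters left out ...]
 -0.01 | [  4.8 -14.6] -0.55 0.02 | [-39.1  -6.1] -0.67 0.14 | [  1.2 -12.3] -0.21 0.05 | [-11.2  10.8] -0.26 0.03 | [-2.9 -9.6] -0.11 0.04 | [-38.2  -0.8] -0.67 0.26 | [12.3 -6.5] -0.3 0.1 | [-39.9 -18.4] -0.76 0.21 | [-63.   21.2] -0.01 0.07 | [-3.7 11. ] -0.29 -0.03 | [-8.   7.8] -0.03 -0.01 | [-16.4   3.8] -0.23 0.05 | [-39.8 -12.8] -0.72 0.21 | [-40.3  -2.5] -0.67 0.21 | [-51.9 -41.9] -3.79 -3.07 | [-64.7  16.6] -5.03 2.07 | [-35.2  -7. ] -0.71 0.14 | [-48.5 -34.7] -0.28 0.1 | [-35.   -2.3] -0.67 0.19 | [-36.6 -14.2] -0.76 0.15 | [-38.4  -3.8] -0.72 0.19 | [-15.5  -2.2] -0.36 0.05 | [ 1.2 -3.9] -0.37 0.07 | [-41.9  -7.1] -0.7 0.14 | [-61.1  25. ] -0.04 0.02 | [-48.5 -45.5] -0.09 -0.02 |
```

The force has risen above the running drag (5 → 7.7 N). The nut points have stopped (only 0.25° for the last 0.7° of wrench), and the nut's angle matches the home angle from the bolts. It's against its stop, so I back off, release, and give the worm one gentle stroke to make sure the jaws are still snug.

```bash

python3 -m inch '[[0,0,0,0,2.5,0,40],[0,0,0,0,2.5,0,40],[0,0,0,0,2.5,-12,40],[0,0,0,0,2.5,-28,40],[0,0,0,0,2.5,-35,40]]' 10
python3 -m inch '[[0,0,0.1,18,-1.5,0,0],[0,0,0.2,36,-3,0,0],[0,0,0.3,54,-5,0,0],[0,0,0.34,70.7,-6.5,0,0],[0,0,0.34,70.7,-6.5,0,0]]' 10 >/dev/null
python3 -m inch '[[0,0,0,0,0,0,0],[0,0,0,0,0,0,0],[0,0,0,0,0,0,0]]' 10
python3 - <<'E'
from h import *
im,s=snap("w22");k=cam("wrist",s);M=R.from_quat(s["tcp_rot"]).as_matrix();print(s["tool_pos"],np.degrees(2*np.arctan2(s["tcp_rot"][1],s["tcp_rot"][0])))
# worm window: match against w11's patch (same tool height, aligned yaw)
a=cv2.imread("pics/w11.png")[250:282,296:338]
u=proj(k,[590.5,42.6,15]);print("pred",u)
x,y=int(u[0]),int(u[1]);roi=im[y-45:y+45,x-50:x+50];r=cv2.matchTemplate(roi,a,cv2.TM_CCOEFF_NORMED);_,v,_,l=cv2.minMaxLoc(r)
c=np.array([x-50+l[0]+317-296,y-45+l[1]+263.6-250]);w=plane(k,c,15);print(v,c,w,totool(w-s["tool_pos"],s))
E
for a in -6 -8 -10; do python3 gap.py w22 $a|head -1; done
```

```text
time: 23.25
tool_pos: [514.1, 25.6, 41.5]
tcp_rot: [0.995, 0.097, 0.001, 0.0]
wrist_force: [0.9, 0.5, 0.4]
gripper_width: 39.5
gripper_force: 0.0
time: 23.92
tool_pos: [579.7, 45.3, 38.9]
tcp_rot: [0.997, -0.073, -0.001, 0.0]
wrist_force: [-0.2, -0.2, -0.0]
gripper_width: 1.4
gripper_force: 0.0
[579.72536763  45.33788925  38.85372804] -8.329863197272603
pred [318.1152821  263.83250424]
0.8096456527709961 [319.  262.6] [591.18039737  41.98531161  15.        ] [11.84716323  1.65536325 23.84035068]
w22 (10, 12, 14) [(14.0, -4.6), (12.5, 4.7)]
w22 (10, 12, 14) [(14.5, -5.6), (12.75, 5.4)]
w22 (10, 12, 14) [(14.75, -5.3), (13.25, 6.1)]
```

```bash

python3 -m inch '[[0,0,0,3.3,1.7,10,0],[0,0,0,3.3,1.7,18,0],[0,0,0,3.3,1.7,22,0],[0,0,0,3.3,1.7,22.5,0],[0,0,0,3.3,1.7,22.5,0]]' | sed -n '2p;4p'
python3 -m inch '[[0,0,0,0,0,0.5,0],[0,0,0,0,0,0.5,0]]' | sed -n '2p;4p'
python3 -m inch '[[0,0,0,0,0,0.4,0],[0,0,0,0,0,0.4,0]]' | sed -n '2p;4p'
```

```text
tool_pos: [583.0, 43.0, 16.0]
wrist_force: [-3.4, -1.2, 5.3]
tool_pos: [583.0, 43.0, 15.9]
wrist_force: [-4.4, -0.3, 7.9]
tool_pos: [583.0, 43.0, 15.9]
wrist_force: [-5.3, -0.7, 9.5]
```

```bash

python3 -m inch '[[0,0,0,4,0,-0.3,0],[0,0,0,8,0,-0.3,0]]' | sed -n '2p;4p'
python3 -m inch '[[0,0,0,4,0,0,0],[0,0,0,8,0,0,0],[0,0,0,8,0,0,0]]' | sed -n '2p;4p'
python3 -m inch '[[0,0,0,0,0,-4,0],[0,0,0,-9,0,-5,0],[0,0,0,-16,0,-15,0],[0,0,0,-19.3,0,-23,0],[0,0,0,-19.3,0,-23,0]]' | sed -n '2p;4p'
python3 -m inch '[[0,0,0,0,0,0,0]]' >/dev/null
python3 - <<'E'
from h import *
im,s=snap("w23");i0,s0,k0=load("w22");k=cam("wrist",s)
p=cv2.goodFeaturesToTrack(cv2.cvtColor(i0[120:285,200:430],cv2.COLOR_BGR2GRAY),60,.03,5)[:,0]+[200,120]
q,st,_=cv2.calcOpticalFlowPyrLK(i0,im,p.astype("float32"),None,winSize=(21,21))
yw=np.radians(-8);X=np.array([np.cos(yw),np.sin(yw)]);Y=np.array([-X[1],X[0]])
for u,v,o in zip(p,q,st[:,0]):
    A=plane(k0,u,14)[:2]-[628.9,50.3];B=plane(k,v,14)[:2]-[628.9,50.3]
    if o and np.linalg.norm(A)<50:print((round(float(A@X),1),round(float(A@Y),1)),(round(float((B-A)@X),2),round(float((B-A)@Y),2)),end=" | ")
hsv=cv2.cvtColor(im,cv2.COLOR_BGR2HSV);m=cv2.inRange(hsv,(12,110,80),(32,255,255));m[290:]=0
u=proj(k,[628.9,50.3,13.5]);print("nut px",u);cv2.imwrite("pics/end.png",im)
E
```

```text
tool_pos: [589.9, 42.1, 15.8]
wrist_force: [-8.8, 0.5, 11.8]
tool_pos: [599.3, 40.8, 15.8]
wrist_force: [-1.2, -0.5, 2.1]
tool_pos: [580.8, 43.9, 40.4]
wrist_force: [1.2, -0.2, 0.3]
(19.6, 7.0) (0.42, -1.85) | (18.5, 3.3) (0.76, -1.71) | (19.9, -27.0) (1.12, -7.22) | (17.0, 24.1) (0.62, -1.57) | (21.1, 9.0) (0.27, -1.72) | (-0.2, 41.2) (0.88, -1.54) | (19.0, -1.5) (0.68, -1.52) | (19.1, 22.4) (0.47, -1.6) | (-3.0, 35.9) (1.87, -0.34) | (1.5, 43.2) (0.75, -1.78) | (16.9, 5.5) (0.54, -1.78) | (-5.8, 29.5) (1.97, -1.59) | (10.2, 27.8) (1.1, -1.79) | (-0.8, 29.2) (1.91, -1.63) | (-6.9, 35.7) (1.94, -0.69) | (15.8, -2.5) (0.69, -1.4) | (14.4, 24.9) (0.67, -1.66) | (-46.9, -6.4) (0.39, -1.57) | (2.1, 45.9) (0.75, -1.82) | (-2.4, 39.7) (1.15, -1.29) | (-30.0, -3.2) (0.07, -0.04) | (-30.1, -22.7) (0.05, -0.0) | (-34.3, -5.4) (0.18, -0.05) | (-38.7, -10.0) (0.35, -0.01) | (-42.5, -20.5) (0.55, -0.11) | (-38.7, -5.3) (0.36, -0.02) | (-34.3, -10.0) (0.2, -0.02) | (-34.4, -20.4) (0.16, -0.01) | (-42.5, -17.6) (0.37, -0.03) | (-38.1, -17.5) (0.33, -0.0) | (-42.5, -14.6) (0.36, 0.03) | (20.5, -21.7) (1.11, -7.18) | (-46.2, -2.3) (-0.59, -0.81) | (-42.4, -5.3) (0.25, -0.17) | (-42.5, -11.7) (0.35, -0.15) | (18.4, -7.9) (0.28, -1.54) | (-42.4, -8.8) (0.26, -0.11) | (21.1, 11.7) (0.26, -1.7) | (-38.1, -14.6) (0.34, -0.01) | (-34.4, -14.6) (0.2, -0.01) | (19.9, -18.5) (0.5, -3.25) | (20.7, 17.5) (0.26, -1.43) | (20.4, -31.7) (1.14, -7.28) | (-34.4, -17.5) (0.17, 0.0) | (-39.4, -21.0) (0.33, -0.03) | (19.4, -14.8) (0.05, 0.14) | (17.9, -4.7) (0.35, 0.83) | nut px [291.86331913 202.86964717]
```

The stroke met a hard worm straight away (8.8 N), and the head did not shift sideways (≤0.15 mm). The jaws are snug, the nut is home, and the fingers are clear at 40 mm. I'm handing in.

```bash

python3 -m inch '[[0,0,0,0,0,-20,0],[0,0,0,0,0,-40,0],[0,0,0,0,0,-40,0]]' | sed -n '1,4p'
python3 -c "
from rig import robot
print(robot.close_job())"
```

```text
time: 25.93
tool_pos: [583.5, 43.5, 82.5]
tcp_rot: [0.997, -0.073, 0.003, -0.0]
wrist_force: [0.9, 0.0, 0.6]
the job is handed in; nothing more can be done
None
```

The job is handed in after 26 s, with no verdict returned: by my force and camera checks the locknut is tight against its stop, the wrench sits on it with its jaws snug, and I moved nothing else on the counter.

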